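# Complete the pinwheel layer in the carrier and lift it by its bail

## Task

Complete the layer of gable cartons in the hand carrier: stand the two cartons that are still on the table upright on its floor in the two empty places, so that the four lie in an interlocking pinwheel round the open middle. Then swing the carrier's bail handle up and lift the carrier by it about 10 cm clear of the table, keeping it level so that nothing tips, and finish while still holding it there level and still. Leave the other things on the table alone.

Things in the scene. Friction and masses are not known exactly. Their poses are not given: they have to be found in the camera images.
- carrier: loose square metal hand carrier: tray 176 x 176 mm outside, walls 5 mm thick, 24 high (rim to 28), 166 x 166 inside, floor 5 thick; 0.48 kg empty, 0.85 kg full. Origin mid-underside; at the start x points roughly away from the robot, z up. The bail pivots on ears at y = +-90 mm, 58 mm above the underside, on the line x = 0. Cartons stand at place_a and place_b.
- place_c (a point): empty place on the carrier's +x side: the point fixed to the carrier where the centre of a carton standing on its floor belongs (x = 51.5, y = -31.5 mm in the carrier, 57 mm above its underside). The carton's long side runs along the carrier's y. The place is 103 x 63 mm. Axes are the carrier's.
- place_d (a point): the other empty place, on the carrier's +y side: as place_c, at x = 31.5, y = 51.5 mm in the carrier. A carton here has its long side along the carrier's x. The axes are the carrier's.
- place_a (a point): an already filled place, on the carrier's -x side (x = -51.5, y = 31.5 mm), point and axes as for place_c; its carton has its long side along the carrier's y.
- place_b (a point): an already filled place, on the carrier's -y side (x = -31.5, y = -51.5 mm), point and axes as for place_c; its carton has its long side along the carrier's x.
- carton_1_center (a point): one of the two cartons on the table, a plain brown gable carton, 90 g: body 100 x 60 mm at its 50 mm high shoulder, 95 x 55 at the foot; hipped roof to a ridge 68 mm up; on it an upright carrying tab 70 mm long, 8 thick, top at 104 mm. Point on its vertical centre line, 52 mm above the underside; x along the long side and tab, y across the tab, z up. Fits either empty place, either way round.
- carton_2_center (a point): one of the two cartons on the table, a plain brown gable carton, 90 g: body 100 x 60 mm at its 50 mm high shoulder, 95 x 55 at the foot; hipped roof to a ridge 68 mm up; on it an upright carrying tab 70 mm long, 8 thick, top at 104 mm. Point on its vertical centre line, 52 mm above the underside; x along the long side and tab, y across the tab, z up. Fits either empty place, either way round.
- carton_a_center (a point): carton already standing at place_a, a plain brown gable carton, 90 g: body 100 x 60 mm at its 50 mm high shoulder, 95 x 55 at the foot; hipped roof to a ridge 68 mm up; on it an upright carrying tab 70 mm long, 8 thick, top at 104 mm. Point on its vertical centre line, 52 mm above the underside; x along the long side and tab, y across the tab, z up. It stays there.
- carton_b_center (a point): carton already standing at place_b, a plain brown gable carton, 90 g: body 100 x 60 mm at its 50 mm high shoulder, 95 x 55 at the foot; hipped roof to a ridge 68 mm up; on it an upright carrying tab 70 mm long, 8 thick, top at 104 mm. Point on its vertical centre line, 52 mm above the underside; x along the long side and tab, y across the tab, z up. It stays there.
- bail (a joint): angle of the bail handle, rad: 0 folded to the carrier's -x side on its stop, 25 degrees above horizontal; 1.13 straight up over the middle; 2.27 folded to the +x side. It swings freely and falls to a side when let go; the lifted carrier hangs freely on it.
- bail_grip (a point): middle of the bail's grip, a black round sleeve 14 mm thick, 100 mm long, along the carrier's y, on a bow of 8 mm steel rod, 130 mm from the pivot line. Folded, it is 118 mm from the pivots on the -x side, 113 mm above the carrier's underside; straight up, 188 mm above it. Moves with the bail; y along the sleeve.
- bag_sealer: the fixed blue-grey bag sealer that stands ahead of the robot, a long low machine 400 x 94 mm, 104 mm high with its arm down, lying roughly along y. Origin under its middle, x along its length.
- tape_spare: a roll of brown tape lying flat on the table in front of the sealer, 90 mm across, 48 mm high, origin in the middle of its underside. Leave it alone.
- date_stamp: a date stamp with a green cap, 40 x 56 x 80 mm, standing beyond the carrier, origin in the middle of its underside. Leave it alone.
- tape_dispenser: a heavy blue tape dispenser, 41 x 169 x 88 mm, standing to the left of the sealer, origin in the middle of its underside. Leave it alone.

How it is judged:
On the way:
1. the two cartons from the table stand in the two empty places while the carrier stands on the table: all four in the pinwheel (((distance between carton_1_center and place_c below 0.013 m and angle between the x axis of carton_1_center and the y axis of carrier, either way round below 0.16 rad and distance between carton_2_center and place_d below 0.013 m and angle between the x axis of carton_2_center and the x axis of carrier, either way round below 0.16 rad) or (distance between carton_2_center and place_c below 0.013 m and angle between the x axis of carton_2_center and the y axis of carrier, either way round below 0.16 rad and distance between carton_1_center and place_d below 0.013 m and angle between the x axis of carton_1_center and the x axis of carrier, either way round below 0.16 rad)) and distance between carton_a_center and place_a below 0.013 m and angle between the x axis of carton_a_center and the y axis of carrier, either way round below 0.16 rad and distance between carton_b_center and place_b below 0.013 m and angle between the x axis of carton_b_center and the x axis of carrier, either way round below 0.16 rad and height (world z) of carrier below 0.012 m), for 0.2 s.
At the end, for the whole second after the job is handed in: The gripper holds the bail grip (within 65 mm of its middle); carrier over 60 mm above the table, on nothing else, within 0.14 rad of level, still (30 mm/s, 0.2 rad/s); all four cartons in the pinwheel, each centre within 13 mm of its place, long side within 0.16 rad (height (world z) of carrier above 0.06 m and angle between carrier's own z axis and vertical below 0.14 rad and linear speed of carrier below 0.03 m/s and angular speed of carrier below 0.2 rad/s and contact force between the fingers and carrier above 3 N and distance between the grasp point and bail_grip below 0.065 m and contact force between carrier and bag_sealer below 0.05 N and ((distance between carton_1_center and place_c below 0.013 m and angle between the x axis of carton_1_center and the y axis of carrier, either way round below 0.16 rad and distance between carton_2_center and place_d below 0.013 m and angle between the x axis of carton_2_center and the x axis of carrier, either way round below 0.16 rad) or (distance between carton_2_center and place_c below 0.013 m and angle between the x axis of carton_2_center and the y axis of carrier, either way round below 0.16 rad and distance between carton_1_center and place_d below 0.013 m and angle between the x axis of carton_1_center and the x axis of carrier, either way round below 0.16 rad)) and distance between carton_a_center and place_a below 0.013 m and angle between the x axis of carton_a_center and the y axis of carrier, either way round below 0.16 rad and distance between carton_b_center and place_b below 0.013 m and angle between the x axis of carton_b_center and the x axis of carrier, either way round below 0.16 rad); the arm keeps its last pose, push and grip.
It fails at once if a carton is tipped more than about 35 degrees (angle between any of carton_a_center, carton_b_center, carton_1_center, carton_2_center's own z axis and vertical above 0.6 rad).
It fails at once if the carrier is tipped more than about 17 degrees (angle between carrier's own z axis and vertical above 0.3 rad).
It fails at once if the tape roll, date stamp or tape dispenser is pushed more than 3 cm (distance of any of tape_spare, date_stamp, tape_dispenser from where it was at the start of the episode above 0.03 m).
It also fails if it takes over 72 s, if anything falls off the work surface, if the arm or the gripper's body presses on something with over 40 N, if the wrist force passes 120 N, or if a joint passes its speed limit or range.

## Robot

A 6-joint arm with a two-finger parallel gripper is mounted at the origin on a cart in front of the work surface, level with it; the furniture and walls round the work are solid. World frame = base frame: x ahead of the robot, y to its left, z up, the work surface at z = 0. Lengths are in m, angles in rad, forces in N, time in s.
With the tool pointing down it reaches from about 0.35 to 0.85 m from the base axis. Payload 8.1 kg.
Tool frame: the origin (TCP) lies midway between the tips of the shut fingers; the grasp point (between the pads) lies 19 mm behind it (robot.tcp_to_grasp is the distance from the TCP to the grasp point, in m); x points along the fingers, y is the direction in which the jaws open and shut, and the axes are right-handed (so a half turn about x gives the same grasp; the last joint's range is limited). The gripper opens to 93 mm and grips with 3 to 60 N. Pads are 15 mm wide; open, the fingers measure 128 mm over their backs; the gripper's body (75 mm by 188 mm) begins 65 mm behind the grasp point.
Start: joints at [1.214, 0.13, 1.488, -0, 1.523, -0.085], TCP at [0.161, 0.578, 0.219] pointing down, gripper open.
Joint ranges: [-2.96, 2.96], [-0.89, 2.26], [0.02, 2.5], [-1.34, 4.48], [0, 2.73], [-2.66, 2.66]. Speed limits (rad/s): [2.39, 2.39, 2.79, 3.14, 3.14, 3.14].

## Interface

Orientations are given as a rotation vector (axis times angle).
In Python, from plant import robot gives the robot as it stands.
- The arm moves only by the tool play_rows, never from a script. Its argument "plan" is a list of rows, each an object with "slide": the shift along the world's x, y, z as a fraction of full scale, a list of three; "roll": the turn about the world's z as a fraction of full scale; "fingers": the gripper command: -1 is shut, 1 is fully open, values between are in proportion. A call has 1 to 20 rows; each row shifts and turns the commanded pose from where the row before left it; what a row does not reach is not made up. Full scale, the value 1, is 30 mm for a shift and 8 degrees for a turn. A row lasts 1/8 s, in which the tool goes at most 62.5 mm and 10.7 degrees, less where a joint would pass 70% of its speed; a pose out of reach is approached as far as the arm can. A call with a number of a shift or a turn outside -1 to 1 is refused whole. A call with a gripper value outside its range is refused whole. The fingers move at their own pace and stop on an object; "squeeze" is the grip in N (left out, the last holds). Time passes only in rows, so rows that do not move let the fingers close. It gives the time, the measured TCP pose, the force and the opening at its end, in the units of the state.
- robot.read_state(): the state, without advancing time (a new reading comes with each control period).
- robot.read_camera(name): name is "scene" or "top" or "wrist"; returns the picture (400x640x3 uint8, red, green, blue); there is no depth.
- robot.get_calibration(name): a dict with "fx", "fy", "cx", "cy" (pixels), "distortion" ([k1, k2, p1, p2, k3] as OpenCV has them; the pictures are not rectified), "R" (3x3) and "t" (3): a world point X has camera coordinates R X + t; the wrist camera has in their place "T_tool_cam" (4x4, takes a point from camera to tool coordinates, whose origin is the TCP and whose axes are the tool frame's). Camera axes: x right, y down, z forward; pixel columns grow to the right and rows downward; lengths in m; the calibration is good to about 2 mm. A picture is of the moment at which its call begins: read the wrist's pose just before it. get_calibration takes no time and is no camera call.
- robot.close_job(): hands the job in, once; it reports no verdict.
Trained networks look in the newest picture that a camera, given by its name, has taken for a name from the list of things; names that differ only in an ending like _2 or _b are one class to them, and where a whole thing is asked for, a point or a joint stands for the part that bears it (a point fixed in the world has none). Each returns a list of dicts, best first, with "p" (0 to 1); they miss things now and then, are a little off and sometimes report something else, mostly with a low value. They report only what shows in the picture. A call takes as long as a camera call.
- robot.boxes_of(camera, target): "extent" ([centre column, centre row, width, height] in pixels, round what is visible of it).
- robot.regions_of(camera, target): "region" (400x640 bool, what is visible of it) and "extent" ([centre column, centre row, width, height] in pixels, round what is visible of it).
- robot.mark_of(camera, target): "point" ([column, row] in pixels: a listed point, or the origin of a listed thing).
The state is a dict: "t": time; "q": joint angles; "dq": joint speeds; "joint_torque": joint torques, N m; "tool_pos": TCP position; "orientation": TCP orientation; "force": force on the tool from outside, world axes, zero at the start; "wrist_torque": the same for the moment, N m; "opening": finger opening in m.
Only numpy, scipy, OpenCV 4.12 (cv2) and the standard library are available. Lean on these libraries where they do the work, as an engineer would, in place of code of your own. Each camera call takes 0.05 s, during which the arm holds its last target.

## Working session

There is one attempt and no reset: what is moved stays moved. The work goes in short steps, Python scripts to look and compute and a tool call to move; the robot and the scene stay as the last step left them, time stands still between calls to the robot, and variables do not carry over. Pictures are saved under pics/ and viewed, and the job is handed in when it is done.

Besides the shell and the picture viewer there is one more tool, called after "Emit:" as name([rows], argument=value, ...), one row to a line, values as JSON. play_rows: Moves the arm, as the interface text tells. Its arguments: {"type":"object","properties":{"plan":{"type":"array","items":{"type":"object","properties":{"slide":{"type":"array","items":{"type":"number","minimum":-1,"maximum":1}},"roll":{"type":"number","minimum":-1,"maximum":1},"fingers":{"type":"number"}}}},"squeeze":{"type":"number"}},"required":["plan"]}

```bash
ls; mkdir -p pics
python3 - <<'E'
from plant import robot
import cv2,numpy as np
s=robot.read_state();print({k:np.round(v,3) for k,v in s.items()})
for c in ["scene","top","wrist"]:
    im=robot.read_camera(c);cv2.imwrite(f"pics/{c}0.png",im[:,:,::-1])
    k=robot.get_calibration(c);print(c,{a:np.round(b,4).tolist() for a,b in k.items()})
    for n in ["carrier","carton_1_center","bail_grip","place_c","place_d"]:
        print(n,[(np.round(d["point"],1).tolist(),round(d["p"],2)) for d in robot.mark_of(c,n)])
E
```

```text
pics
{'t': np.float64(0.0), 'q': array([ 1.214,  0.131,  1.489, -0.   ,  1.523, -0.085]), 'dq': array([ 0.001,  0.001,  0.001, -0.001, -0.001, -0.001]), 'joint_torque': array([ 2.0000e-03, -5.5982e+01, -4.9178e+01,  7.7000e-02,  3.4000e-02,
       -0.0000e+00]), 'tool_pos': array([0.161, 0.577, 0.218]), 'orientation': array([ 0.212,  1.561, -0.215]), 'force': array([0.154, 0.215, 0.299]), 'wrist_torque': array([-0.027,  0.032, -0.021]), 'opening': np.float64(0.093)}
scene {'fx': 410.1474, 'fy': 410.1474, 'cx': 323.2614, 'cy': 197.7131, 'distortion': [0.0112, 0.0, 0.0, 0.0, 0.0], 'R': [[0.8661, -0.4996, -0.0176], [-0.3471, -0.5757, -0.7403], [0.3597, 0.6473, -0.672]], 't': [-0.4638, 0.2292, 0.9624]}
carrier [([386.4, 307.3], 0.86)]
carton_1_center [([280.7, 212.0], 0.85)]
bail_grip [([334.3, 289.2], 0.89)]
place_c [([360.5, 284.9], 0.85), ([389.9, 269.7], 0.68), ([417.8, 299.2], 0.62)]
place_d [([360.5, 284.9], 0.85), ([389.9, 269.7], 0.68), ([417.8, 299.2], 0.62)]
top {'fx': 463.2739, 'fy': 463.2739, 'cx': 323.7134, 'cy': 202.0045, 'distortion': [0.0159, 0.0, 0.0, 0.0, 0.0], 'R': [[-0.0174, -0.9996, -0.0223], [-0.9904, 0.0203, -0.1364], [0.1368, 0.0197, -0.9904]], 't': [-0.0265, 0.5546, 1.3515]}
carrier [([420.5, 216.8], 0.58)]
carton_1_center [([304.7, 250.0], 0.74)]
bail_grip [([418.7, 257.5], 0.98), ([408.5, 202.8], 0.66)]
place_c [([436.1, 232.9], 0.93), ([411.1, 227.7], 0.78), ([438.9, 202.0], 0.77), ([410.6, 203.6], 0.6)]
place_d [([436.1, 232.9], 0.93), ([411.1, 227.7], 0.78), ([438.9, 202.0], 0.77), ([410.6, 203.6], 0.6)]
wrist {'fx': 325.2383, 'fy': 325.2383, 'cx': 317.5874, 'cy': 197.1876, 'distortion': [-0.0417, 0.0, 0.0, 0.0, 0.0], 'T_tool_cam': [[0.0008, -0.2507, 0.9681, -0.1666], [1.0, -0.0001, -0.0008, -0.0006], [0.0003, 0.9681, 0.2507, -0.0704], [0.0, 0.0, 0.0, 1.0]]}
carrier []
carton_1_center []
bail_grip []
place_c []
place_d []
```

View pics/scene0.png

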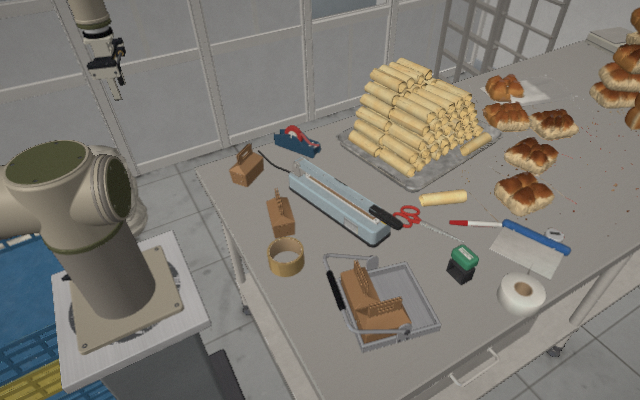

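View pics/top0.png

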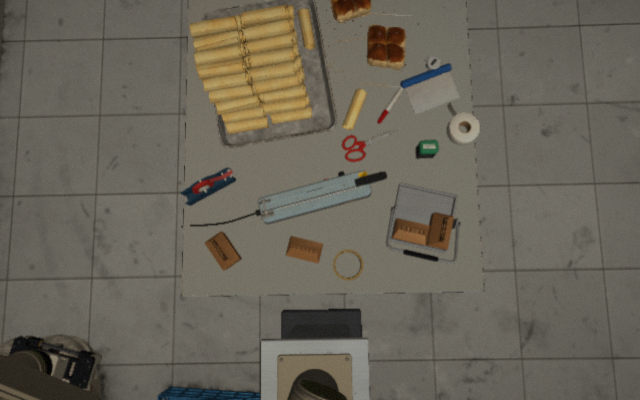

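View pics/wrist0.png

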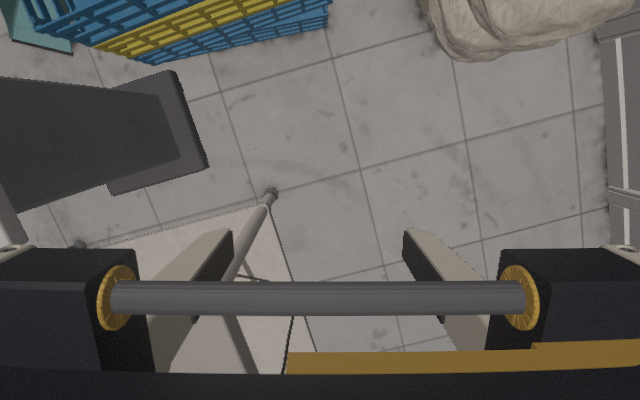

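```bash
cat > h.py <<'E'
from plant import robot
import cv2,numpy as np
from scipy.spatial.transform import Rotation as Ro
def cam(c):
    k=robot.get_calibration(c);K=np.array([[k['fx'],0,k['cx']],[0,k['fy'],k['cy']],[0,0,1]]);D=np.array(k['distortion'])
    if c=='wrist':
        s=robot.read_state();T=np.eye(4);T[:3,:3]=Ro.from_rotvec(s['orientation']).as_matrix();T[:3,3]=s['tool_pos']
        W=np.linalg.inv(T@np.array(k['T_tool_cam']));R,t=W[:3,:3],W[:3,3]
    else: R,t=np.array(k['R']),np.array(k['t'])
    return K,D,R,t
def unproj(C,px,z):
    K,D,R,t=C
    n=cv2.undistortPoints(np.array(px,float).reshape(-1,1,2),K,D)[:,0]
    d=np.c_[n,np.ones(len(n))]@R; o=-R.T@t
    return o+d*((z-o[2])/d[:,2])[:,None]
def proj(C,X):
    K,D,R,t=C
    return cv2.projectPoints(np.array(X,float).reshape(-1,3),cv2.Rodrigues(R)[0],t,K,D)[0][:,0]
def shot(c,name=None):
    C=cam(c);im=np.ascontiguousarray(robot.read_camera(c)[:,:,::-1])
    if name: cv2.imwrite(f"pics/{name}.png",im)
    return C,im
def edges(ax,ay,z): return [(-ax,-ay,z),(ax,-ay,z),(ax,ay,z),(-ax,ay,z)]
def pose(P,x,y,yaw,z=0):
    c,s=np.cos(yaw),np.sin(yaw);P=np.array(P,float)
    return np.c_[x+c*P[:,0]-s*P[:,1],y+s*P[:,0]+c*P[:,1],z+P[:,2]]
E
python3 - <<'E'
from h import *
T=cam('top');S=cam('scene')
for c,C in(('top',T),('scene',S)):
    for n,z in [("carton_1_center",.052),("carrier",0),("bail_grip",.113),("tape_spare",0),("bag_sealer",0)]:
        for d in robot.boxes_of(c,n)[:5]: print(c,n,np.round(d['extent'],1),round(d['p'],2))
        for d in robot.mark_of(c,n): print(c,n,np.round(d['point'],1),round(d['p'],2),np.round(unproj(C,d['point'],z),3))
im=cv2.imread('pics/top0.png')
cv2.imwrite('pics/c1.png',cv2.resize(im[170:290,360:480],None,fx=5,fy=5,interpolation=cv2.INTER_CUBIC))
cv2.imwrite('pics/c2.png',cv2.resize(im[215:285,190:350],None,fx=5,fy=5,interpolation=cv2.INTER_CUBIC))
im=cv2.imread('pics/scene0.png')
cv2.imwrite('pics/c3.png',cv2.resize(im[240:360,310:450],None,fx=5,fy=5,interpolation=cv2.INTER_CUBIC))
E
```

```text
top carton_1_center [302.5 251.3  36.   26.4] 0.85
top carton_1_center [304.7 250. ] 0.74 [[0.411 0.021 0.052]]
top carrier [425.2 222.8  74.2  81.1] 0.74
top carrier [420.5 216.8] 0.58 [[ 0.508 -0.331  0.   ]]
top bail_grip [421.5 245.3  69.   33. ] 0.83
top bail_grip [418.7 257.5] 0.98 [[ 0.383 -0.299  0.113]]
top bail_grip [408.5 202.8] 0.66 [[ 0.536 -0.278  0.113]]
top tape_spare [350.  264.8  29.4  29.8] 0.75
top tape_spare [350.5 265.9] 0.76 [[ 0.363 -0.114  0.   ]]
top bag_sealer [322.5 196.4 132.7  58.1] 0.78
top bag_sealer [318.3 195.3] 0.85 [[ 0.58 -0.02  0.  ]]
scene carton_1_center [279.9 214.4  29.9  40.9] 0.9
scene carton_1_center [280.7 212. ] 0.85 [[0.415 0.015 0.052]]
scene carrier [281.2 213.9  29.8  42.9] 0.69
scene carrier [382.7 303.1 116.4 102.2] 0.6
scene carrier [386.4 307.3] 0.86 [[ 0.506 -0.336  0.   ]]
scene bail_grip [364.4 292.2  85.1  79.2] 0.92
scene bail_grip [379.4 301.5 119.7  97.4] 0.55
scene bail_grip [334.3 289.2] 0.89 [[ 0.389 -0.303  0.113]]
scene tape_spare [288.4 259.7  42.3  39.8] 0.69
scene tape_spare [381.9 304.  116.8  96.6] 0.25
scene tape_spare [286.5 265.7] 0.85 [[ 0.364 -0.115  0.   ]]
scene bag_sealer [345.6 198.8 111.5  86.7] 0.82
scene bag_sealer [382.4 306.3 113.7 101.8] 0.75
scene bag_sealer [341.5 211.2] 0.75 [[ 0.584 -0.02  -0.   ]]
```

View pics/c1.png

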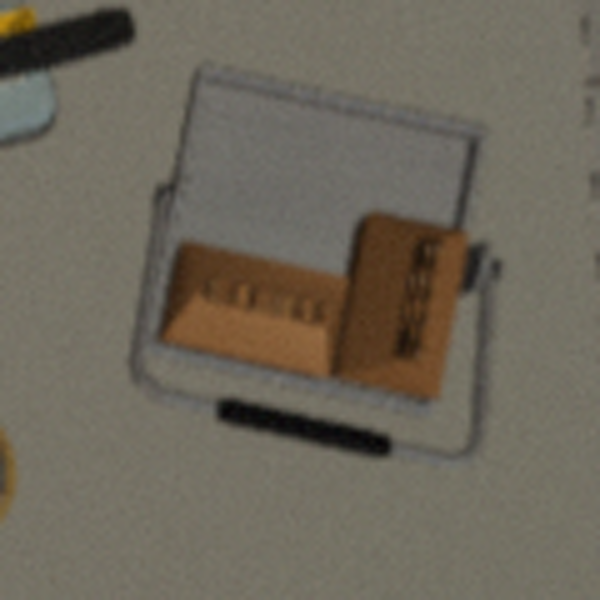

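View pics/c2.png

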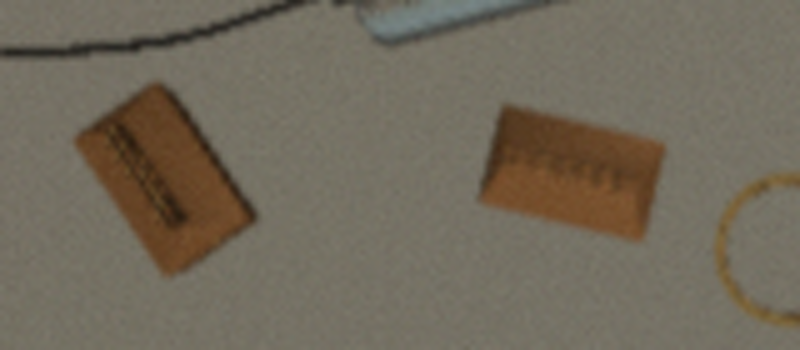

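View pics/c3.png

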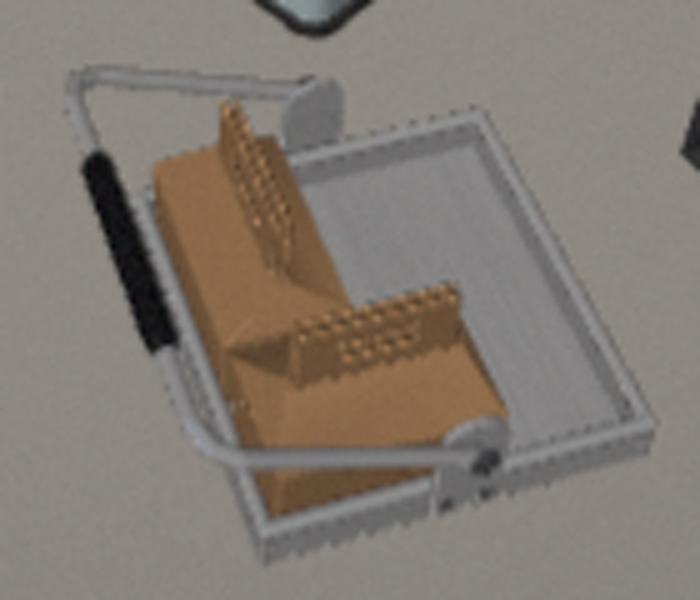

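```bash
cat > fit0.py <<'E'
from h import *
from scipy.optimize import least_squares
T=cam('top');S=cam('scene')
def px(l,ox,oy): return np.array(l,float)/5-.4+[ox,oy]
def fit(obs,x0):
    f=lambda v:np.concatenate([(proj(C,pose(P,*v))-p).ravel() for C,P,p in obs])
    r=least_squares(f,x0,loss='soft_l1');return r.x,np.round(r.fun.reshape(-1,2),1).tolist()
sh=lambda:None
A=[(.05,-.03,.05),(.05,.03,.05),(-.05,.03,.05),(-.05,-.03,.05)]
# far carton (left)
v,r=fit([(T,[(.05,.03,.05),(.05,-.03,.05),(-.05,-.03,.05),(-.05,.03,.05)][0:4],px([(76,138),(158,83),(257,217),(170,277)],190,215))],[.4,.2,1.0]);
print('L',v,r)
B=[(.05,.03,.05),(-.05,.03,.05),(-.05,-.03,.05),(.05,-.03,.05)]
for y0 in(-2.,.6,2.2):
  print('L',fit([(T,B,px([(170,277),(76,138),(158,83),(257,217)],190,215))],[.4,.2,y0]),
 fit([(T,B,px([(158,83),(257,217),(170,277),(76,138)],190,215))],[.4,.2,y0]))
for y0 in(-1.6,1.4):
  print('R',fit([(T,B,px([(480,203),(505,103),(665,145),(642,240)],190,215))],[.4,0,y0]),fit([(T,B,px([(505,103),(665,145),(642,240),(480,203)],190,215))],[.4,0,y0]))
h=.088
ob1=[(T,[(h,h,.028),(h,-h,.028),(-h,h,.028),(-h,-h,.028),(-.118,.05,.113),(-.118,-.05,.113)],px([(198,65),(487,128),(160,347),(440,405),(220,408),(390,447)],360,170))]
ob2=[(S,[(h,h,.028),(h,-h,.028),(-h,-h,.028),(-.118,.05,.113),(-.118,-.05,.113)],px([(478,108),(655,425),(262,525),(95,155),(160,348)],310,240))]
for o in(ob1,ob2,ob1+ob2): print('C',fit(o,[.5,-.33,-.2]))
print(-T[2].T@T[3],-S[2].T@S[3])
E
python3 fit0.py
```

```text
L [0.41515934 0.26259939 0.6120779 ] [[-0.1, 0.3], [0.3, -0.7], [-0.4, 0.0], [0.2, 0.2]]
L (array([ 0.41570026,  0.26191995, -1.46227974]), [[15.1, -32.2], [0.3, -0.1], [-14.3, 31.2], [-0.3, 0.1]]) (array([ 0.41462602,  0.26323886, -0.47973092]), [[0.3, -0.5], [-35.6, 3.2], [-0.3, 0.4], [34.5, -2.5]])
L (array([ 0.41570026,  0.26191995, -1.4622782 ]), [[15.1, -32.2], [0.3, -0.1], [-14.3, 31.2], [-0.3, 0.1]]) (array([ 0.41462602,  0.26323886, -0.47973171]), [[0.3, -0.5], [-35.6, 3.2], [-0.3, 0.4], [34.5, -2.5]])
L (array([0.41462602, 0.26323886, 2.66186142]), [[-0.3, 0.4], [34.5, -2.5], [0.3, -0.5], [-35.6, 3.2]]) (array([0.41570026, 0.26191995, 1.67931347]), [[-14.3, 31.2], [-0.3, 0.1], [15.1, -32.2], [0.3, -0.1]])
R (array([ 0.41496009,  0.02229239, -1.87544911]), [[37.9, -11.4], [0.4, -1.0], [-37.6, 10.2], [-0.3, 1.0]]) (array([ 0.4142187 ,  0.03932429, -1.33697194]), [[21.8, -0.2], [-43.1, -0.1], [-33.7, 0.8], [31.9, -0.4]])
R (array([0.41325207, 0.02267981, 1.31421856]), [[-0.5, 0.1], [27.6, 28.3], [0.5, -0.2], [-27.9, -27.2]]) (array([0.43298009, 0.0220815 , 1.84041385]), [[0.1, 22.2], [0.8, 4.0], [-0.3, -34.6], [-0.5, -17.5]])
C (array([ 0.50484263, -0.33306488, -0.22623343]), [[0.3, -0.2], [0.3, -1.0], [-3.1, 0.5], [-0.4, 1.2], [-0.2, -0.0], [1.5, -0.3]])
C (array([ 0.50388018, -0.33279624, -0.25548091]), [[1.1, -0.5], [0.1, -0.6], [-0.7, 0.9], [-0.7, -0.7], [0.4, 0.6]])
C (array([ 0.50395358, -0.33261993, -0.24357079]), [[0.7, -0.2], [0.6, -0.1], [-3.7, 0.2], [-1.1, 1.9], [-1.0, -0.2], [0.6, 0.2], [0.5, -0.8], [0.3, -1.2], [-0.1, 1.2], [-0.8, -0.2], [0.9, 1.0]])
[ 0.36397952 -0.06444     1.41353694] [ 0.1351276  -0.72269101  0.80823112]
```

Run:
```python
from h import *
s=robot.read_state();M=Ro.from_rotvec(s['orientation']).as_matrix();print(M.round(3),np.arctan2(M[1,1],M[0,1]),s['q'],s['t'])
```

```text
[[ 0.     0.268  0.963]
 [ 0.     0.963 -0.268]
 [-1.     0.     0.   ]] 1.2990195815076993 [ 1.21359109e+00  1.30385092e-01  1.48819795e+00 -2.93785891e-05
  1.52299263e+00 -8.54270877e-02] 1.9
```

Emit:
play_rows([
  {"slide": [0.445, -0.974, 0.03], "roll": -0.588, "fingers": 1},
  {"slide": [0.445, -0.974, 0.03], "roll": -0.588, "fingers": 1},
  {"slide": [0.445, -0.974, 0.03], "roll": -0.588, "fingers": 1},
  {"slide": [0.445, -0.974, 0.03], "roll": -0.588, "fingers": 1},
  {"slide": [0.445, -0.974, 0.03], "roll": -0.588, "fingers": 1},
  {"slide": [0.445, -0.974, 0.03], "roll": -0.588, "fingers": 1},
  {"slide": [0.445, -0.974, 0.03], "roll": -0.588, "fingers": 1},
  {"slide": [0.445, -0.974, 0.03], "roll": -0.588, "fingers": 1},
  {"slide": [0.445, -0.974, 0.03], "roll": -0.588, "fingers": 1},
  {"slide": [0.445, -0.974, 0.03], "roll": -0.588, "fingers": 1},
  {"slide": [0.445, -0.974, 0.03], "roll": -0.588, "fingers": 1},
  {"slide": [0.445, -0.974, 0.03], "roll": -0.588, "fingers": 1},
  {"slide": [0.445, -0.974, 0.03], "roll": -0.588, "fingers": 1},
  {"slide": [0.445, -0.974, 0.03], "roll": -0.588, "fingers": 1},
  {"slide": [0.445, -0.974, 0.03], "roll": -0.588, "fingers": 1},
  {"slide": [0.445, -0.974, 0.03], "roll": -0.588, "fingers": 1},
  {"slide": [0.445, -0.974, 0.03], "roll": -0.588, "fingers": 1},
  {"slide": [0.445, -0.974, 0.03], "roll": -0.588, "fingers": 1},
  {"slide": [0.445, -0.974, 0.03], "roll": -0.588, "fingers": 1},
  {"slide": [0, 0, 0], "roll": 0, "fingers": 1},
])

```text
t: 4.4
tool_pos: [0.4152, 0.0213, 0.2358]
orientation: [1.401, 1.072, -1.401]
force: [-0.1, 0.5, 0.4]
opening: 0.0931
```

```bash
cat >> h.py <<'E'
CART={'sh':[(.05,.03,.05),(-.05,.03,.05),(-.05,-.03,.05),(.05,-.03,.05)],'tab':[(.035,.004,.104),(-.035,.004,.104),(-.035,-.004,.104),(.035,-.004,.104)],'ft':[(.0475,.0275,0),(-.0475,.0275,0),(-.0475,-.0275,0),(.0475,-.0275,0)]}
def draw(im,C,P,col=(0,255,0)):
    p=np.round(proj(C,P)*8).astype(int); cv2.polylines(im,[p],True,col,1,cv2.LINE_AA,3)
def jaw(s):
    M=Ro.from_rotvec(s['orientation']).as_matrix();return np.arctan2(M[1,1],M[0,1])
E
python3 - <<'E'
from h import *
s=robot.read_state();print(s['tool_pos'].round(4),jaw(s),s['t'])
C,im=shot('wrist','w1')
v=im.copy()
for k in CART: draw(v,C,pose(CART[k],.4145,.0223,1.314))
cv2.imwrite('pics/w1d.png',v)
E
```

```text
[0.4152 0.0213 0.2358] -0.2641946760187043 4.4
```

View pics/w1d.png

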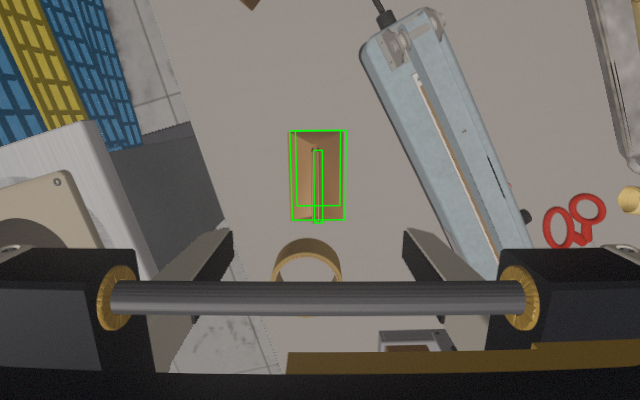

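Run:
```python
import cv2,numpy as np
a=cv2.imread('pics/w1.png')[115:235,270:370];b=cv2.imread('pics/w1d.png')[115:235,270:370]
cv2.imwrite('pics/w1z.png',cv2.resize(np.hstack([a,b]),None,fx=4,fy=4,interpolation=cv2.INTER_CUBIC))
```

```text
(no output)
```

View pics/w1z.png

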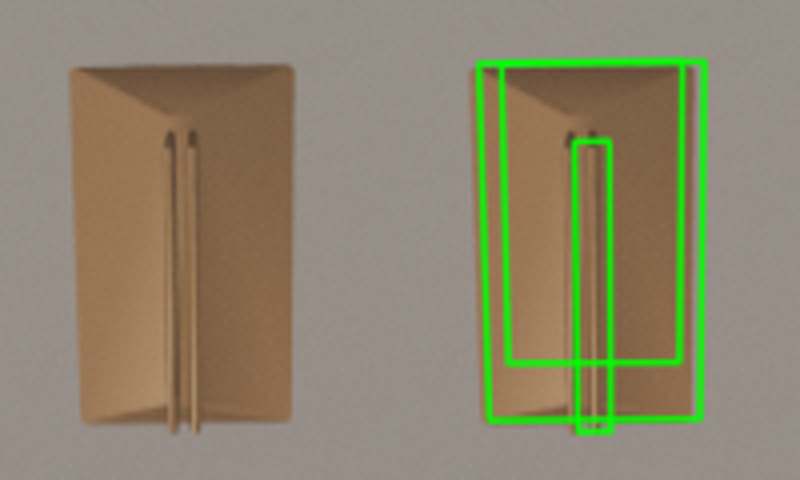

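Run:
```python
from h import *
from scipy.optimize import least_squares
C=cam('wrist')
px=np.array([(71,69),(292,66),(290,421),(83,422),(166,433),(201,433)],float)/4-.375+[270,115]
P=[(.05,.03,.05),(.05,-.03,.05),(-.05,-.03,.05),(-.05,.03,.05),(-.035,.004,.104),(-.035,-.004,.104)]
r=least_squares(lambda v:(proj(C,pose(P,*v))-px).ravel(),[.4145,.0223,1.31]);print(r.x,r.fun.round(1))
```

```text
[0.4113484  0.02325202 1.31917689] [-0.6 -0.6  0.5 -0.5  0.3  0.  -0.6  0.3  0.4  0.5 -0.1  0.4]
```

Emit:
play_rows([
  {"slide": [-0.127, 0.067, -0.5], "roll": 0.088, "fingers": 0.3},
  {"slide": [0, 0, -1], "roll": 0, "fingers": 0.3},
  {"slide": [0, 0, -1], "roll": 0, "fingers": 0.3},
  {"slide": [0, 0, -1], "roll": 0, "fingers": 0.3},
  {"slide": [0, 0, -1], "roll": 0, "fingers": 0.3},
  {"slide": [0, 0, -0.7], "roll": 0, "fingers": 0.3},
  {"slide": [0, 0, -0.16], "roll": 0, "fingers": 0.3},
  {"slide": [0, 0, 0], "roll": 0, "fingers": -1},
  {"slide": [0, 0, 0], "roll": 0, "fingers": -1},
  {"slide": [0, 0, 0], "roll": 0, "fingers": -1},
  {"slide": [0, 0, 0], "roll": 0, "fingers": -1},
  {"slide": [0, 0, 0], "roll": 0, "fingers": -1},
  {"slide": [0, 0, 0], "roll": 0, "fingers": -1},
], squeeze=20)

```text
t: 6.08
tool_pos: [0.411, 0.0247, 0.075]
orientation: [1.39, 1.081, -1.39]
force: [-0.5, 0.2, -0.8]
opening: 0.008
```

Run:
```python
from h import *
s=robot.read_state();print(s['tool_pos'].round(4),jaw(s),s['opening'],s['force'],s['t'])
C,im=shot('wrist','w2')
```

```text
[0.411  0.0247 0.075 ] -0.24868779760843532 0.007974747729751784 [-0.51224336  0.21709684 -0.8369518 ] 6.075
```

View pics/w2.png

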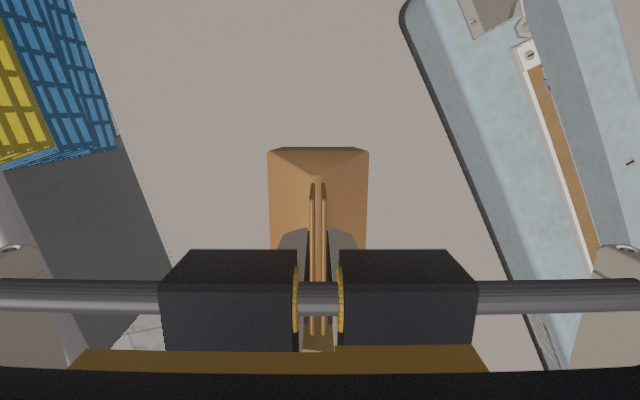

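Run:
```python
from h import *
C=cam('wrist');s=robot.read_state()
a=jaw(s)+np.pi/2
for off in(-.004,-.002,0,.002):
    x,y=s['tool_pos'][:2]+off*np.array([np.cos(a),np.sin(a)])
    print(off,proj(C,pose(CART['sh']+[(.032,0,.068)],x,y,a)).round(1).tolist())
im=cv2.imread('pics/w2.png');v=im.copy();[draw(v,C,pose(CART[k],*s['tool_pos'][:2],a)) for k in CART]
cv2.imwrite('pics/w2z.png',cv2.resize(np.hstack([im[135:235,260:380],v[135:235,260:380]]),None,fx=3.3,fy=3.3,interpolation=cv2.INTER_CUBIC))
```

```text
-0.004 [[268.6, 152.6], [274.5, 302.8], [364.3, 302.8], [370.6, 152.6], [319.7, 189.4]]
-0.002 [[268.4, 149.2], [274.3, 300.2], [364.4, 300.2], [370.7, 149.2], [319.7, 185.8]]
0 [[268.3, 145.8], [274.2, 297.5], [364.5, 297.5], [370.8, 145.7], [319.7, 182.2]]
0.002 [[268.2, 142.3], [274.1, 294.9], [364.6, 294.8], [371.0, 142.3], [319.7, 178.6]]
```

View pics/w2z.png

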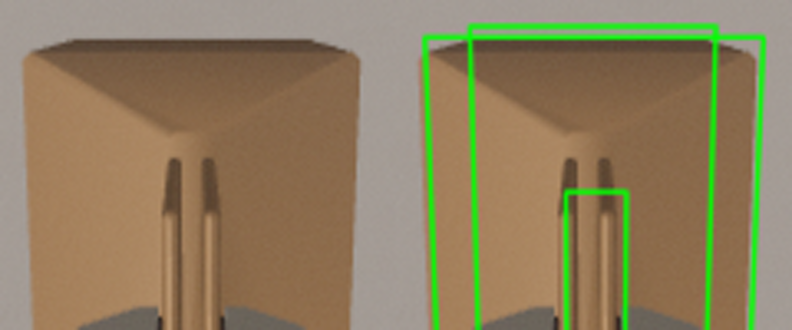

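Emit:
play_rows([
  {"slide": [0, 0, 0.5], "roll": 0, "fingers": -1},
  {"slide": [0, 0, 1], "roll": 0, "fingers": -1},
  {"slide": [0, 0, 1], "roll": 0, "fingers": -1},
  {"slide": [0, 0, 1], "roll": 0, "fingers": -1},
  {"slide": [0.2, -0.97, 0.25], "roll": 0, "fingers": -1},
  {"slide": [0.2, -0.97, 0.25], "roll": 0, "fingers": -1},
  {"slide": [0.2, -0.97, 0.25], "roll": 0, "fingers": -1},
  {"slide": [0.2, -0.97, 0.25], "roll": 0, "fingers": -1},
  {"slide": [0.2, -0.97, 0.25], "roll": 0, "fingers": -1},
  {"slide": [0.2, -0.97, 0.25], "roll": 0, "fingers": -1},
  {"slide": [0.2, -0.97, 0.25], "roll": 0, "fingers": -1},
  {"slide": [0.2, -0.97, 0.25], "roll": 0, "fingers": -1},
  {"slide": [0.2, -0.97, 0.25], "roll": 0, "fingers": -1},
  {"slide": [0.2, -0.97, 0.25], "roll": 0, "fingers": -1},
  {"slide": [0.2, -0.97, 0.25], "roll": 0, "fingers": -1},
  {"slide": [0.2, -0.97, 0.25], "roll": 0, "fingers": -1},
  {"slide": [0.2, -0.97, 0.25], "roll": 0, "fingers": -1},
  {"slide": [0.2, -0.97, 0.25], "roll": 0, "fingers": -1},
  {"slide": [0.2, -0.97, 0.25], "roll": 0, "fingers": -1},
  {"slide": [0, 0, 0], "roll": 0, "fingers": -1},
])

```text
t: 8.62
tool_pos: [0.5007, -0.4134, 0.2934]
orientation: [1.391, 1.079, -1.391]
force: [-0.7, 0.1, -0.7]
opening: 0.008
```

```bash
cat >> h.py <<'E'
hh=.088;hi=.083
CAR={'rim':edges(hh,hh,.028),'in':edges(hi,hi,.028),'grip':[(-.118,.05,.113),(-.118,-.05,.113)]}
PL={'a':(-.0515,.0315,np.pi/2),'b':(-.0315,-.0515,0),'c':(.0515,-.0315,np.pi/2),'d':(.0315,.0515,0)}
def place(v,k):
    a=PL[k];p=pose([(a[0],a[1],0)],*v)[0];return p[0],p[1],v[2]+a[2]
def drawcar(im,C,v,pl='ab'):
    for k in CAR: draw(im,C,pose(CAR[k],*v),(255,255,0))
    for p in pl:
        for k in('sh','tab'): draw(im,C,pose(CART[k],*place(v,p),z=.005))
E
python3 - <<'E'
from h import *
s=robot.read_state();print(s['tool_pos'].round(4),jaw(s),s['opening'],s['t'])
C,im=shot('wrist','w3')
v=im.copy();drawcar(v,C,(.504,-.333,-.245));cv2.imwrite('pics/w3d.png',v)
E
```

```text
[ 0.5007 -0.4134  0.2934] -0.2504278387645969 0.008008346824468871 8.625
```

View pics/w3.png

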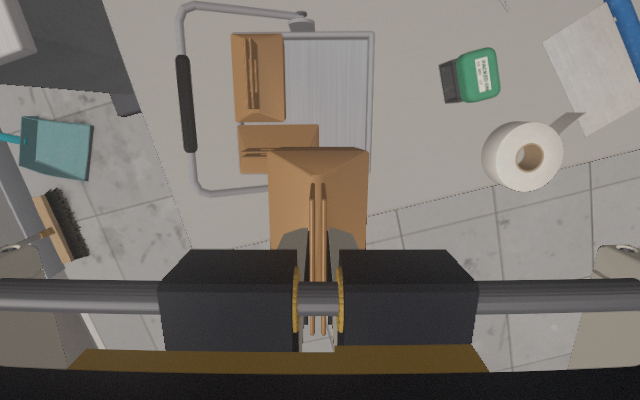

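View pics/w3d.png

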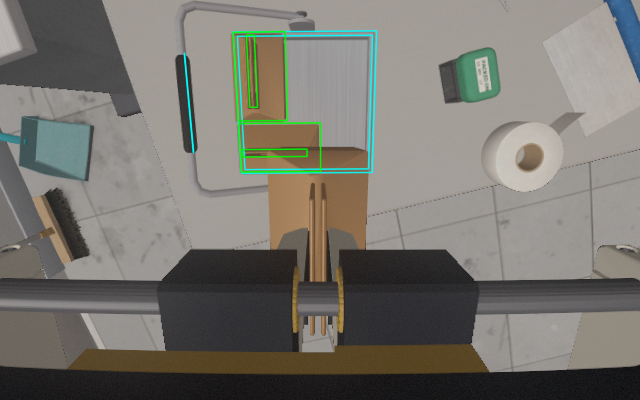

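Run:
```python
import cv2,numpy as np
a=cv2.imread('pics/w3.png')[15:165,225:385]
cv2.imwrite('pics/w3z.png',cv2.resize(a,None,fx=4,fy=4,interpolation=cv2.INTER_CUBIC))
```

```text
(no output)
```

View pics/w3z.png

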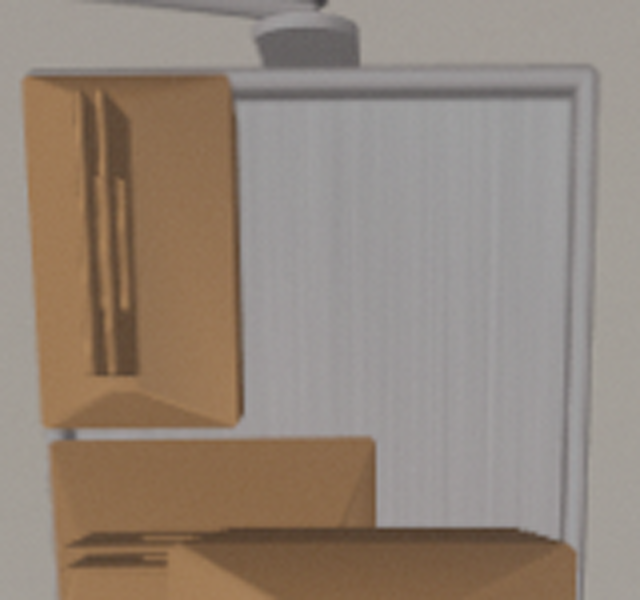

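Run:
```python
from h import *
from scipy.optimize import least_squares
C=cam('wrist')
z=lambda l:np.array(l,float)/4-.375+[225,15]
def lined(p,a,b):
    d=(b-a)/np.linalg.norm(b-a);return (p-a)[0]*d[1]-(p-a)[1]*d[0]
def fr(v):
    q=proj(C,pose([(hh,hh,.028),(hh,-hh,.028),(-hh,hh,.028)],*v))
    o=z([(597,200),(590,400),(586,540),(240,69.5),(400,68),(560,66)])
    o[0,0]=225+595/4-.375
    return [lined(o[i],q[0],q[1]) for i in range(3)]+[lined(o[i],q[0],q[2]) for i in(3,4,5)]
r=least_squares(fr,[.504,-.333,-.245]);print('car',r.x,r.fun.round(2));v=r.x
f=lambda P,o,x0:least_squares(lambda v:(proj(C,pose(P,*v,z=.005))-z(o)).ravel(),x0)
S=CART['sh']
a=f([S[1],S[2],S[3],S[0]][:],[(24,78),(24,78),(24,78),(24,78)],[.4,-.3,1.3]) if 0 else None
# local yaw=carrier+pi/2: x up(+y car), y = -x car (left)
a=f([(.05,.03,.05),(.05,-.03,.05),(-.05,-.03,.05),(-.05,.03,.05)],[(24,78),(230,75),(242,425),(42,427)],list(place(v,'a')));print('a',a.x,a.fun.round(1),'pred',place(v,'a'))
# b: yaw=carrier: x right, y up
b=f([(-.05,.03,.05),(.05,.03,.05)],[(51,440),(376,437)],list(place(v,'b')));print('b',b.x,b.fun.round(1),'pred',place(v,'b'))
```

```text
car [ 0.50177214 -0.33212191 -0.24046366] [-0.08  0.06  0.03 -0.07  0.04  0.03]
a [ 0.45843769 -0.28961502  1.3257929 ] [-0.3 -0.6  0.2 -0.6 -0.4  0.7  0.4  0.6] pred (np.float64(0.45925573888468396), np.float64(-0.28926336467132324), np.float64(1.3303326664139932))
b [ 0.45928936 -0.37545645 -0.24301903] [-0.4  0.   0.4 -0. ] pred (np.float64(0.458913595368768), np.float64(-0.37463831965119143), np.float64(-0.2404636603809034))
```

Run:
```python
from h import *
s=robot.read_state();print(s['tool_pos'].round(4),jaw(s),np.abs(s['dq']).max(),s['t'])
C,im=shot('wrist','w4')
s=robot.read_state();print(s['tool_pos'].round(4),jaw(s),np.abs(s['dq']).max(),s['t'])
a=cv2.imread('pics/w3.png').astype(float);d=cv2.phaseCorrelate(cv2.cvtColor(cv2.imread('pics/w3.png'),6)[20:140,225:385].astype(np.float32),cv2.cvtColor(im,6)[20:140,225:385].astype(np.float32));print(d)
```

```text
[ 0.5007 -0.4122  0.293 ] -0.24972589876431023 0.03620999480503965 8.675
[ 0.5008 -0.4114  0.2927] -0.24890458415435981 0.02336527836621251 8.725
((0.30709921407760987, 1.191108454871383), 1.0112597101926804)
```

Run:
```python
from h import *
for i in range(3): robot.read_camera('top')
s=robot.read_state();print(s['tool_pos'].round(4),jaw(s),np.abs(s['dq']).max(),s['t'])
C,im=shot('wrist','w5')
g=lambda f:cv2.cvtColor(f,6)[20:140,225:385].astype(np.float32)
a=cv2.imread('pics/w3.png');print(cv2.phaseCorrelate(g(a),g(im)))
v=im.copy();drawcar(v,C,(.5018,-.3321,-.241));w=lambda i:i[15:165,230:380]
cv2.imwrite('pics/w5z.png',cv2.resize(np.hstack([w(im),w(v)]),None,fx=2.66,fy=2.66,interpolation=cv2.INTER_CUBIC))
T,imt=shot('top','t2');S,ims=shot('scene','s2')
```

```text
[ 0.5009 -0.4107  0.2926] -0.24780037344595526 0.0032570553933987142 8.875
((0.9894779050485312, 2.524314436526325), 0.8641358917703231)
```

View pics/w5z.png

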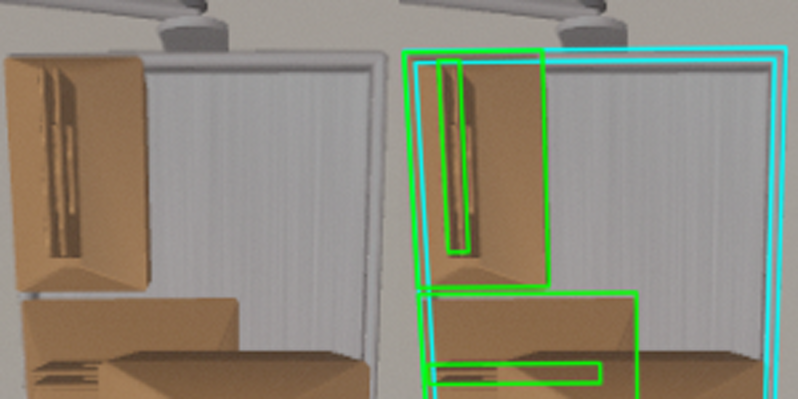

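Run:
```python
import cv2
a=cv2.imread('pics/w5.png')[15:165,225:385]
cv2.imwrite('pics/w5y.png',cv2.resize(a,None,fx=4,fy=4,interpolation=cv2.INTER_CUBIC))
```

```text
(no output)
```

View pics/w5y.png

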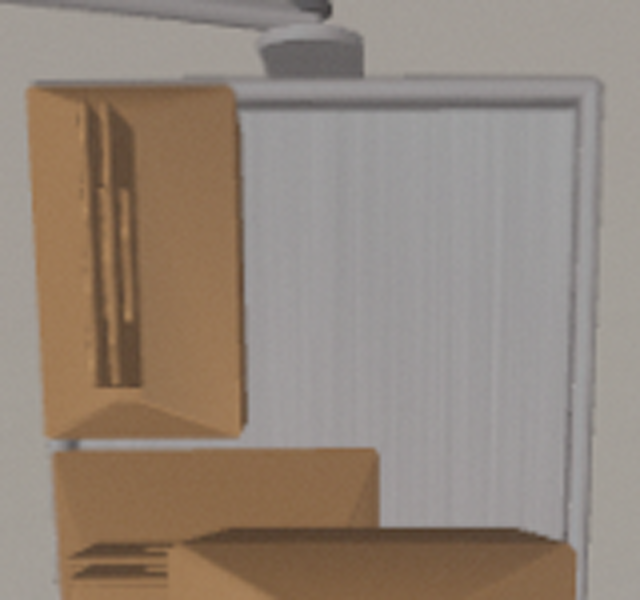

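Run:
```python
from h import *
from scipy.optimize import least_squares
C=cam('wrist');print(robot.read_state()['tool_pos'])
z=lambda l:np.array(l,float)/4-.375+[225,15]
def lined(p,a,b):
    d=(b-a)/np.linalg.norm(b-a);return (p-a)[0]*d[1]-(p-a)[1]*d[0]
def fr(v):
    q=proj(C,pose([(hh,hh,.028),(hh,-hh,.028),(-hh,hh,.028)],*v))
    o=z([(600,200),(594,400),(589,540),(240,79),(400,78),(560,77)])
    return [lined(o[i],q[0],q[1]) for i in range(3)]+[lined(o[i],q[0],q[2]) for i in(3,4,5)]
r=least_squares(fr,[.504,-.333,-.245]);print('car',r.x,r.fun.round(2));v=r.x
f=lambda P,o,x0:least_squares(lambda v:(proj(C,pose(P,*v,z=.005))-z(o)).ravel(),x0)
a=f([(.05,.03,.05),(.05,-.03,.05),(-.05,-.03,.05),(-.05,.03,.05)],[(28,88),(235,86),(245,436),(46,438)],list(place(v,'a')));print('a',a.x,a.fun.round(1),'pred',place(v,'a'))
b=f([(-.05,.03,.05),(.05,.03,.05)],[(54,451),(379,448)],list(place(v,'b')));print('b',b.x,b.fun.round(1),'pred',place(v,'b'))
# held carton check
s=robot.read_state();aa=jaw(s)+np.pi/2
for off in(-.004,-.003,-.002): print(off,((proj(C,pose(CART['sh'],*(s['tool_pos'][:2]+off*np.array([np.cos(aa),np.sin(aa)])),aa,z=s['tool_pos'][2]-.075))-[225,15]+.375)*4).round(0).tolist())
```

```text
[ 0.50093874 -0.4109755   0.29260339]
car [ 0.50232268 -0.33398564 -0.24330256] [-0.07  0.08 -0.01 -0.03  0.    0.03]
a [ 0.45871949 -0.29173216  1.32518101] [-0.2 -0.4  0.1 -0.5 -0.3  0.6  0.3  0.4] pred (np.float64(0.45992811656663796), np.float64(-0.2910065613199331), np.float64(1.3274937657652162))
b [ 0.45942775 -0.37771029 -0.24108187] [-0.3  0.   0.3 -0. ] pred (np.float64(0.4593436037399267), np.float64(-0.37638020095627167), np.float64(-0.24330256102968048))
-0.004 [[176.0, 552.0], [199.0, 1152.0], [558.0, 1152.0], [584.0, 552.0]]
-0.003 [[176.0, 545.0], [199.0, 1147.0], [559.0, 1147.0], [584.0, 545.0]]
-0.002 [[175.0, 538.0], [199.0, 1142.0], [559.0, 1142.0], [584.0, 538.0]]
```

Emit:
play_rows([
  {"slide": [0.76, 0.604, 0], "roll": 0.04, "fingers": -1},
  {"slide": [0.76, 0.604, 0], "roll": 0, "fingers": -1},
  {"slide": [0, 0, -0.875], "roll": 0, "fingers": -1},
  {"slide": [0, 0, -0.875], "roll": 0, "fingers": -1},
  {"slide": [0, 0, -0.875], "roll": 0, "fingers": -1},
  {"slide": [0, 0, -0.875], "roll": 0, "fingers": -1},
  {"slide": [0, 0, -0.875], "roll": 0, "fingers": -1},
  {"slide": [0, 0, -0.875], "roll": 0, "fingers": -1},
  {"slide": [0, 0, 0], "roll": 0, "fingers": -1},
  {"slide": [0, 0, 0], "roll": 0, "fingers": -1},
  {"slide": [0, 0, 0], "roll": 0, "fingers": -1},
  {"slide": [0, 0, 0], "roll": 0, "fingers": -1},
])

```text
t: 10.52
tool_pos: [0.5471, -0.3759, 0.1364]
orientation: [1.386, 1.082, -1.385]
force: [-0.8, 0.6, -0.3]
opening: 0.0079
```

Run:
```python
from h import *
s=robot.read_state();print(s['tool_pos'].round(4),jaw(s),s['opening'],s['force'],s['t'])
S,ims=shot('scene','s3');C,im=shot('wrist','w6')
v=(.5035,-.3343,-.2425)
d=ims.copy();drawcar(d,S,v);
aa=jaw(s)+np.pi/2;x,y=s['tool_pos'][:2]-.0025*np.array([np.cos(aa),np.sin(aa)])
for k in('sh','ft'): draw(d,S,pose(CART[k],x,y,aa,z=s['tool_pos'][2]-.075),(0,0,255))
w=lambda i:i[230:360,320:450]
cv2.imwrite('pics/s3z.png',cv2.resize(np.hstack([w(ims),w(d)]),None,fx=3,fy=3,interpolation=cv2.INTER_CUBIC))
d=im.copy();drawcar(d,C,(.5023,-.3340,-.2425),'abcd');cv2.imwrite('pics/w6d.png',d)
```

```text
[ 0.5471 -0.3759  0.1364] -0.24294348177473107 0.007885633072487293 [-0.7777692   0.63062633 -0.27243375] 10.525
```

View pics/s3z.png

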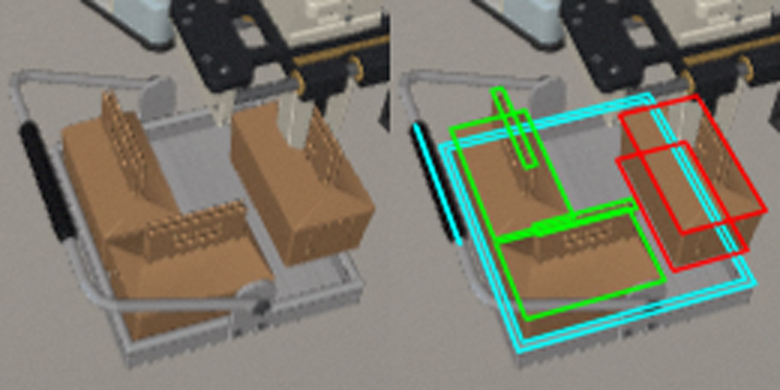

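View pics/w6d.png

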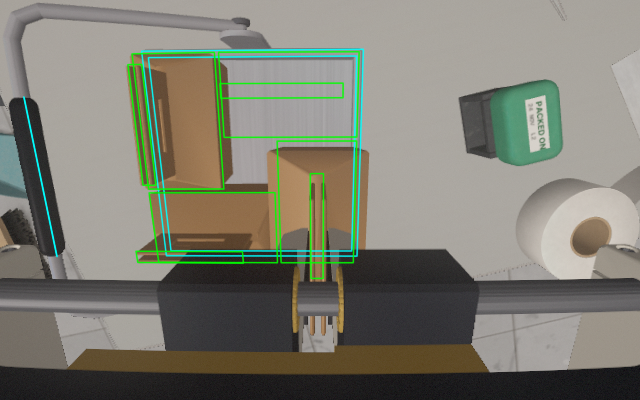

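Run:
```python
from h import *
for i in range(2): robot.read_camera('top')
s=robot.read_state();print(s['tool_pos'].round(4),jaw(s))
C,im=shot('wrist','w7')
w=lambda i:i[35:215,120:380]
cv2.imwrite('pics/w7z.png',cv2.resize(w(im),None,fx=3,fy=3,interpolation=cv2.INTER_CUBIC))
```

```text
[ 0.5466 -0.3755  0.1352] -0.24302532005292157
```

View pics/w7z.png

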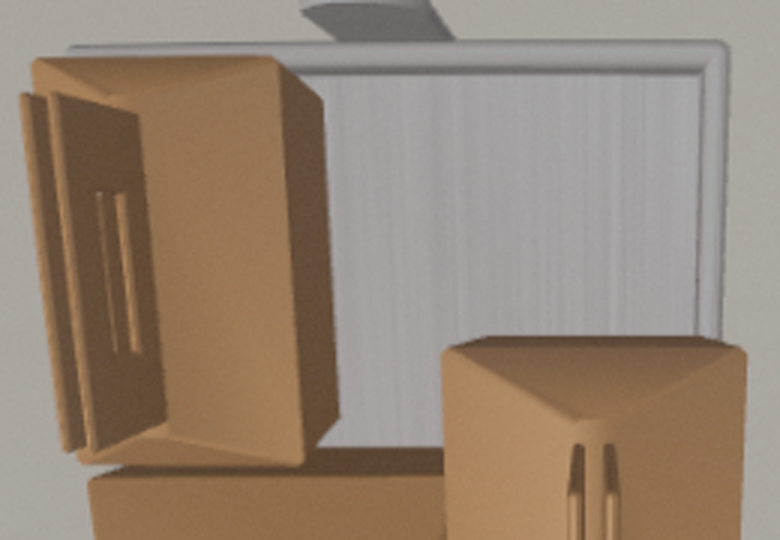

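Run:
```python
from h import *
from scipy.optimize import least_squares
C=cam('wrist');s=robot.read_state();print(s['tool_pos'])
z=lambda l:np.array(l,float)/3-.333+[120,35]
def lined(p,a,b):
    d=(b-a)/np.linalg.norm(b-a);return (p-a)[0]*d[1]-(p-a)[1]*d[0]
def fr(v):
    q=proj(C,pose([(hh,hh,.028),(hh,-hh,.028),(-hh,hh,.028)],*v))
    o=z([(729,80),(726,200),(722,330),(100,44.5),(500,41),(680,40)])
    return [lined(o[i],q[0],q[1]) for i in range(3)]+[lined(o[i],q[0],q[2]) for i in(3,4,5)]
r=least_squares(fr,[.504,-.333,-.245]);print('car',r.x,r.fun.round(2));v=r.x
f=lambda P,o,x0:least_squares(lambda v:(proj(C,pose(P,*v,z=.005))-z(o)).ravel(),x0)
a=f([(.05,.03,.05),(.05,-.03,.05),(-.05,-.03,.05),(-.05,.03,.05)],[(34,60),(276,58),(303,464),(80,462)],list(place(v,'a')));print('a',a.x,a.fun.round(1),'pred',place(v,'a'))
aa=jaw(s)+np.pi/2
for off in(-.003,-.002): print(off,((proj(C,pose(CART['sh'],*(s['tool_pos'][:2]+off*np.array([np.cos(aa),np.sin(aa)])),aa,z=s['tool_pos'][2]-.075))-[120,35]+.333)*3).round(0).tolist())
print(place((.5035,-.3343,-.2425),'c'))
```

```text
[ 0.54651875 -0.37550659  0.13509551]
car [ 0.50207039 -0.33307785 -0.24311647] [-0.17  0.08  0.09 -0.03 -0.07  0.1 ]
a [ 0.45803767 -0.29120856  1.31983713] [-1.  -0.6  0.9 -0.7  0.5  0.8 -0.5  0.9] pred (np.float64(0.45966783294904856), np.float64(-0.29010666205007146), np.float64(1.3276798532715441))
-0.003 [[447.0, 349.0], [464.0, 800.0], [734.0, 800.0], [753.0, 349.0]]
-0.002 [[446.0, 344.0], [464.0, 796.0], [734.0, 796.0], [753.0, 343.0]]
(np.float64(0.5459290430795282), np.float64(-0.3772450381692173), 1.3282963267948966)
```

Emit:
play_rows([
  {"slide": [-0.01, 0.05, 0], "roll": 0, "fingers": -1},
  {"slide": [0, 0, -0.4], "roll": 0, "fingers": -1},
  {"slide": [0, 0, -0.4], "roll": 0, "fingers": -1},
  {"slide": [0, 0, -0.3], "roll": 0, "fingers": -1},
  {"slide": [0, 0, -0.2], "roll": 0, "fingers": -1},
  {"slide": [0, 0, -0.2], "roll": 0, "fingers": -1},
  {"slide": [0, 0, 0], "roll": 0, "fingers": -1},
  {"slide": [0, 0, 0], "roll": 0, "fingers": -1},
])

```text
t: 11.78
tool_pos: [0.5464, -0.3741, 0.0904]
orientation: [1.386, 1.084, -1.386]
force: [-0.2, -0.2, -0.6]
opening: 0.0081
```

Run:
```python
from h import *
s=robot.read_state();print(s['tool_pos'].round(4),jaw(s),s['opening'],s['force'],s['t'])
S,ims=shot('scene','s4');C,im=shot('wrist','w8')
w=lambda i:i[230:360,320:450]
cv2.imwrite('pics/s4z.png',cv2.resize(w(ims),None,fx=4,fy=4,interpolation=cv2.INTER_CUBIC))
```

```text
[ 0.5464 -0.3741  0.0904] -0.24301364555784502 0.008091313824890173 [-0.24721281 -0.21533456 -0.57046616] 11.775
```

View pics/s4z.png

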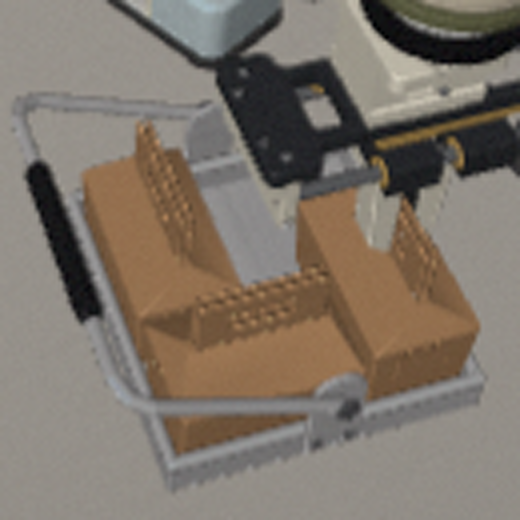

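View pics/w8.png

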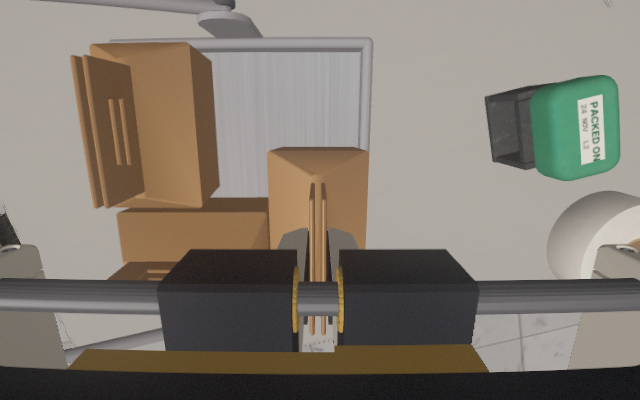

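Emit:
play_rows([
  {"slide": [0, 0, -0.15], "roll": 0, "fingers": -1},
  {"slide": [0, 0, -0.15], "roll": 0, "fingers": -1},
  {"slide": [0, 0, 0], "roll": 0, "fingers": -1},
  {"slide": [0, 0, 0], "roll": 0, "fingers": -1},
])

```text
t: 12.38
tool_pos: [0.5461, -0.3739, 0.0808]
orientation: [1.386, 1.085, -1.386]
force: [0.3, -0.2, -0.1]
opening: 0.0075
```

Run:
```python
from h import *
s=robot.read_state();print(s['tool_pos'].round(4),jaw(s),s['opening'],s['force'],s['t'])
```

```text
[ 0.5461 -0.3739  0.0808] -0.24305523326912876 0.007451884418109737 [ 0.31493421 -0.24456525 -0.05765095] 12.375
```

Emit:
play_rows([
  {"slide": [0, 0, 0], "roll": 0, "fingers": -0.3},
  {"slide": [0, 0, 0], "roll": 0, "fingers": -0.3},
  {"slide": [0, 0, 0], "roll": 0, "fingers": -0.3},
  {"slide": [0, 0, 0.6], "roll": 0, "fingers": -0.3},
  {"slide": [0, 0, 1], "roll": 0, "fingers": -0.3},
  {"slide": [0, 0, 1], "roll": 0, "fingers": -0.3},
  {"slide": [0, 0, 1], "roll": 0, "fingers": -0.3},
  {"slide": [0, 0, 1], "roll": 0, "fingers": -0.3},
  {"slide": [0, 0, 1], "roll": 0, "fingers": -0.3},
  {"slide": [-0.2, 0.964, 0], "roll": -0.233, "fingers": 0.3},
  {"slide": [-0.2, 0.964, 0], "roll": -0.233, "fingers": 0.3},
  {"slide": [-0.2, 0.964, 0], "roll": -0.233, "fingers": 0.3},
  {"slide": [-0.2, 0.964, 0], "roll": -0.233, "fingers": 0.3},
  {"slide": [-0.2, 0.964, 0], "roll": -0.233, "fingers": 0.3},
  {"slide": [-0.2, 0.964, 0], "roll": -0.233, "fingers": 0.3},
  {"slide": [-0.2, 0.964, 0], "roll": -0.233, "fingers": 0.3},
  {"slide": [-0.2, 0.964, 0], "roll": -0.233, "fingers": 0.3},
  {"slide": [-0.2, 0.964, 0], "roll": -0.233, "fingers": 0.3},
  {"slide": [-0.2, 0.964, 0], "roll": -0.233, "fingers": 0.3},
])

```text
t: 14.75
tool_pos: [0.4862, -0.0839, 0.2506]
orientation: [1.616, 0.882, -1.613]
force: [0.2, -0.5, -0.8]
opening: 0.0604
```

Emit:
play_rows([
  {"slide": [-0.2, 0.964, 0], "roll": -0.233, "fingers": 0.3},
  {"slide": [-0.2, 0.964, 0], "roll": -0.233, "fingers": 0.3},
  {"slide": [-0.2, 0.964, 0], "roll": -0.233, "fingers": 0.3},
  {"slide": [-0.2, 0.964, 0], "roll": -0.233, "fingers": 0.3},
  {"slide": [-0.2, 0.964, 0], "roll": -0.233, "fingers": 0.3},
  {"slide": [-0.2, 0.964, 0], "roll": -0.233, "fingers": 0.3},
  {"slide": [-0.2, 0.964, 0], "roll": -0.233, "fingers": 0.3},
  {"slide": [-0.2, 0.964, 0], "roll": -0.233, "fingers": 0.3},
  {"slide": [-0.2, 0.964, 0], "roll": -0.233, "fingers": 0.3},
  {"slide": [-0.2, 0.964, 0], "roll": -0.233, "fingers": 0.3},
  {"slide": [-0.2, 0.964, 0], "roll": -0.233, "fingers": 0.3},
  {"slide": [-0.2, 0.964, 0], "roll": -0.233, "fingers": 0.3},
  {"slide": [0, 0, 0], "roll": 0, "fingers": 0.3},
  {"slide": [0, 0, 0], "roll": 0, "fingers": 0.3},
  {"slide": [0, 0, 0], "roll": 0, "fingers": 0.3},
  {"slide": [0, 0, 0], "roll": 0, "fingers": 0.3},
])

```text
t: 16.75
tool_pos: [0.4145, 0.2616, 0.2491]
orientation: [1.873, 0.59, -1.872]
force: [0.6, -0.3, 0.0]
opening: 0.0608
```

Run:
```python
from h import *
T,imt=shot('top','t3');S,ims=shot('scene','s5')
s=robot.read_state();print(s['tool_pos'].round(4),jaw(s),s['opening'],s['t'])
C,im=shot('wrist','w9')
v=im.copy()
for k in CART: draw(v,C,pose(CART[k],.4125,.2625,.612))
p=proj(C,[(.4125,.2625,.05)])[0].astype(int);x,y=max(p[0]-75,0),max(p[1]-90,0);print(x,y)
w=lambda i:i[y:y+180,x:x+150]
cv2.imwrite('pics/w9z.png',cv2.resize(np.hstack([w(im),w(v)]),None,fx=2.6,fy=2.6,interpolation=cv2.INTER_CUBIC))
w=lambda i:i[230:360,320:450]
a=cv2.resize(w(ims),None,fx=3,fy=3,interpolation=cv2.INTER_CUBIC);b=cv2.resize(imt[175:275,375:475],(390,390),interpolation=cv2.INTER_CUBIC)
cv2.imwrite('pics/s5z.png',np.hstack([a,b]))
```

```text
[0.4144 0.2618 0.249 ] -0.9595175942231448 0.060205837886212595 16.85
241 85
```

View pics/w9z.png

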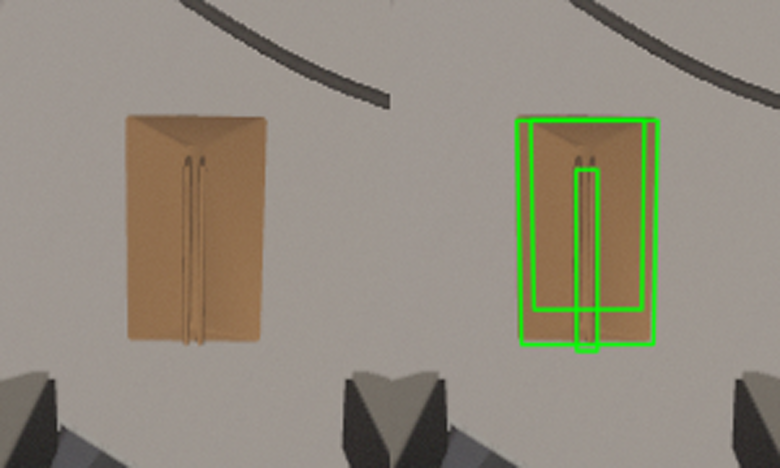

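View pics/s5z.png

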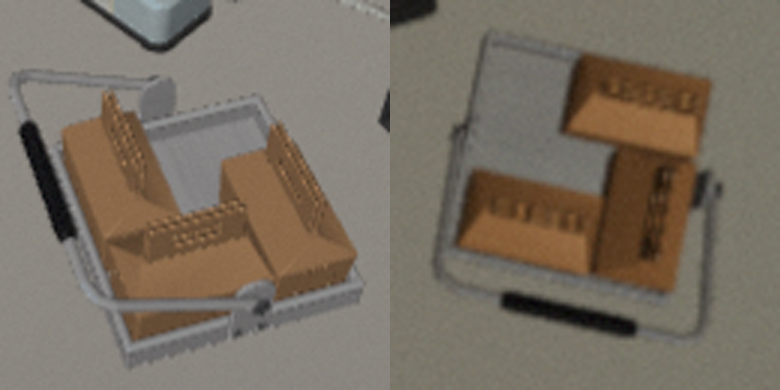

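Run:
```python
from h import *
from scipy.optimize import least_squares
C=cam('wrist')
px=np.array([(126,117),(266,117),(260,341),(128,339),(182,344),(206,344)],float)/2.6-.3+[241,85]
P=[(.05,.03,.05),(.05,-.03,.05),(-.05,-.03,.05),(-.05,.03,.05),(-.035,.004,.104),(-.035,-.004,.104)]
r=least_squares(lambda v:(proj(C,pose(P,*v))-px).ravel(),[.4145,.262,.61]);print(r.x,r.fun.round(1))
s=robot.read_state();print(s['tool_pos'],jaw(s))
```

```text
[0.413663   0.26440886 0.60236787] [-0.3 -0.9  0.3 -0.4  0.2 -0.2  0.1  0.2  0.5  0.6 -0.7  0.7]
[0.41436437 0.26194014 0.24900348] -0.9593721902843604
```

Emit:
play_rows([
  {"slide": [0, 0.05, -0.8], "roll": -0.065, "fingers": 0.3},
  {"slide": [0, 0, -1], "roll": 0, "fingers": 0.3},
  {"slide": [0, 0, -1], "roll": 0, "fingers": 0.3},
  {"slide": [0, 0, -1], "roll": 0, "fingers": 0.3},
  {"slide": [0, 0, -1], "roll": 0, "fingers": 0.3},
  {"slide": [0, 0, -0.7], "roll": 0, "fingers": 0.3},
  {"slide": [0, 0, -0.3], "roll": 0, "fingers": 0.3},
  {"slide": [0, 0, 0], "roll": 0, "fingers": 0.3},
  {"slide": [0, 0, 0], "roll": 0, "fingers": -1},
  {"slide": [0, 0, 0], "roll": 0, "fingers": -1},
  {"slide": [0, 0, 0], "roll": 0, "fingers": -1},
  {"slide": [0, 0, 0], "roll": 0, "fingers": -1},
  {"slide": [0, 0, 0], "roll": 0, "fingers": -1},
  {"slide": [0, 0, 0], "roll": 0, "fingers": -1},
])

```text
t: 18.65
tool_pos: [0.4141, 0.2638, 0.0749]
orientation: [1.877, 0.584, -1.878]
force: [0.3, 0.5, -1.4]
opening: 0.008
```

Run:
```python
from h import *
s=robot.read_state();print(s['tool_pos'].round(4),jaw(s),s['opening'],s['force'],s['t'])
C,im=shot('wrist','w10')
a=jaw(s)+np.pi/2
v=im.copy();[draw(v,C,pose(CART[k],*s['tool_pos'][:2],a)) for k in CART]
cv2.imwrite('pics/w10z.png',cv2.resize(np.hstack([im[135:235,260:380],v[135:235,260:380]]),None,fx=3.3,fy=3.3,interpolation=cv2.INTER_CUBIC))
```

```text
[0.4141 0.2638 0.0749] -0.9678235566737105 0.007953379309967215 [ 0.25782046  0.50912071 -1.35812051] 18.65
```

View pics/w10z.png

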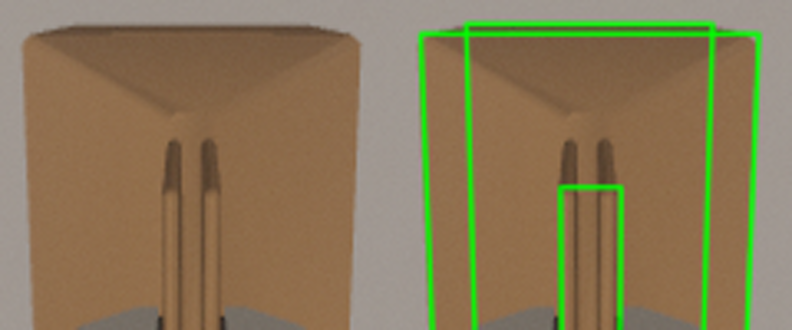

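Emit:
play_rows([
  {"slide": [0, 0, 0.5], "roll": 0, "fingers": -1},
  {"slide": [0, 0, 1], "roll": 0, "fingers": -1},
  {"slide": [0, 0, 1], "roll": 0, "fingers": -1},
  {"slide": [0, 0, 1], "roll": 0, "fingers": -1},
  {"slide": [0, 0, 1], "roll": 0, "fingers": -1},
  {"slide": [0, 0, 0.5], "roll": 0, "fingers": -1},
  {"slide": [0.02, -0.96, 0.114], "roll": -0.3, "fingers": -1},
  {"slide": [0.02, -0.96, 0.114], "roll": -0.3, "fingers": -1},
  {"slide": [0.02, -0.96, 0.114], "roll": -0.3, "fingers": -1},
  {"slide": [0.02, -0.96, 0.114], "roll": -0.3, "fingers": -1},
  {"slide": [0.02, -0.96, 0.114], "roll": -0.3, "fingers": -1},
  {"slide": [0.02, -0.96, 0.114], "roll": -0.3, "fingers": -1},
  {"slide": [0.02, -0.96, 0.114], "roll": -0.3, "fingers": -1},
  {"slide": [0.02, -0.96, 0.114], "roll": -0.3, "fingers": -1},
  {"slide": [0.02, -0.96, 0.114], "roll": -0.3, "fingers": -1},
  {"slide": [0.02, -0.96, 0.114], "roll": -0.3, "fingers": -1},
  {"slide": [0.02, -0.96, 0.114], "roll": -0.3, "fingers": -1},
  {"slide": [0.02, -0.96, 0.114], "roll": -0.3, "fingers": -1},
])

```text
t: 20.95
tool_pos: [0.4211, -0.0827, 0.2659]
orientation: [2.17, 0.108, -2.171]
force: [0.0, -0.3, -0.1]
opening: 0.0078
```

Emit:
play_rows([
  {"slide": [0.02, -0.96, 0.114], "roll": -0.3, "fingers": -1},
  {"slide": [0.02, -0.96, 0.114], "roll": -0.3, "fingers": -1},
  {"slide": [0.02, -0.96, 0.114], "roll": -0.3, "fingers": -1},
  {"slide": [0.02, -0.96, 0.114], "roll": -0.3, "fingers": -1},
  {"slide": [0.02, -0.96, 0.114], "roll": -0.3, "fingers": -1},
  {"slide": [0.02, -0.96, 0.114], "roll": -0.3, "fingers": -1},
  {"slide": [0.02, -0.96, 0.114], "roll": -0.3, "fingers": -1},
  {"slide": [0.02, -0.96, 0.114], "roll": -0.3, "fingers": -1},
  {"slide": [0, 0, 0], "roll": 0, "fingers": -1},
  {"slide": [0, 0, 0], "roll": 0, "fingers": -1},
  {"slide": [0, 0, 0], "roll": 0, "fingers": -1},
  {"slide": [0, 0, 0], "roll": 0, "fingers": -1},
])

```text
t: 22.45
tool_pos: [0.4263, -0.3115, 0.2934]
orientation: [-2.098, 0.246, 2.097]
force: [-0.5, 0.9, -1.1]
opening: 0.0078
```

Run:
```python
from h import *
s=robot.read_state();print(s['tool_pos'].round(4),jaw(s),s['opening'],s['q'].round(2),s['t'])
C,im=shot('wrist','w11')
s=robot.read_state();print(s['tool_pos'].round(4),jaw(s))
v=im.copy();drawcar(v,C,(.5032,-.3334,-.2425),'abcd');cv2.imwrite('pics/w11d.png',v)
```

```text
[ 0.4263 -0.3115  0.2934] -1.804541228766363 0.007829489248425896 [-0.73 -0.08  1.57  0.    1.65  1.08] 22.45
[ 0.4263 -0.3116  0.2935] -1.8046258241222124
```

View pics/w11d.png

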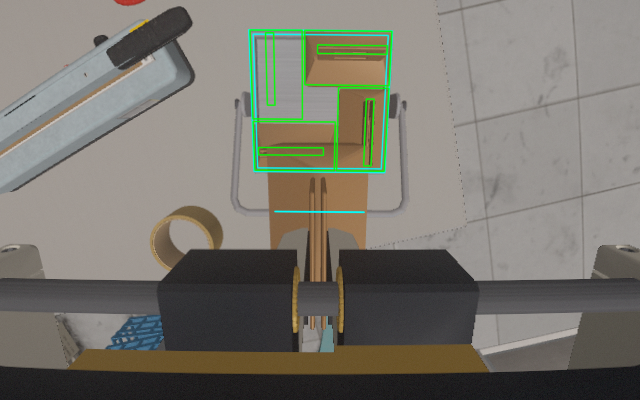

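Run:
```python
import cv2
a=cv2.imread('pics/w11.png')[20:165,235:400]
cv2.imwrite('pics/w11z.png',cv2.resize(a,None,fx=4,fy=4,interpolation=cv2.INTER_CUBIC))
```

```text
(no output)
```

View pics/w11z.png

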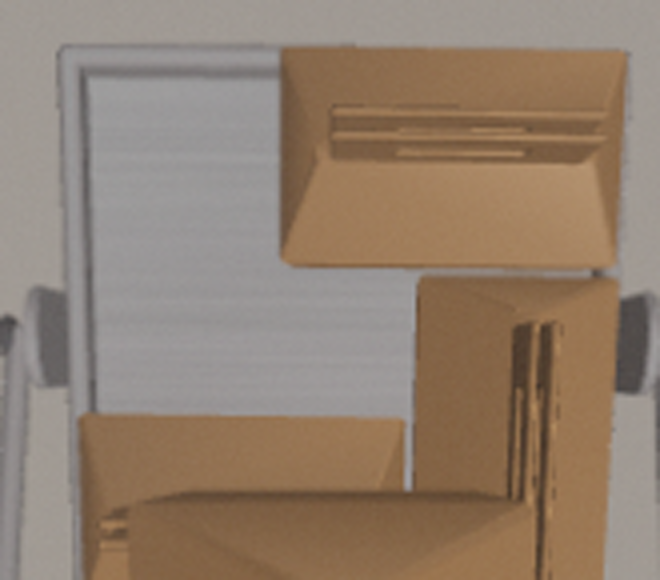

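Run:
```python
from h import *
from scipy.optimize import least_squares
C=cam('wrist');s=robot.read_state();print(s['tool_pos'],jaw(s))
z=lambda l:np.array(l,float)/4-.375+[235,20]
def lined(p,a,b):
    d=(b-a)/np.linalg.norm(b-a);return (p-a)[0]*d[1]-(p-a)[1]*d[0]
def fr(v):
    q=proj(C,pose([(hh,hh,.028),(hh,-hh,.028),(-hh,hh,.028)],*v))
    o=z([(80,45),(180,46),(270,46.5),(60,80),(67,250),(72,400)])
    return [lined(o[i],q[0],q[1]) for i in range(3)]+[lined(o[i],q[0],q[2]) for i in(3,4,5)]
r=least_squares(fr,[.504,-.333,-.245]);print('car',r.x,r.fun.round(2));v=r.x
f=lambda P,o,x0:least_squares(lambda v:(proj(C,pose(P,*v,z=.005))-z(o)).ravel(),x0)
S=CART['sh']
# c: yaw carrier+pi/2: local x = left, local y = down(-x car)
c=f([(.05,-.03,.05),(-.05,-.03,.05),(-.05,.03,.05),(.05,.03,.05)],[(281,47),(627,53),(613,267),(283,266)],list(place(v,'c')));print('c',c.x,c.fun.round(1),'pred',place(v,'c'))
a=f([(.05,-.03,.05),(-.05,-.03,.05)],[(80,415),(404,420)],list(place(v,'a')));print('a',a.x,a.fun.round(1),'pred',place(v,'a'))
b=f([(.05,.03,.05),(.05,-.03,.05)],[(419,276),(617,282)],list(place(v,'b')));print('b',b.x,b.fun.round(1),'pred',place(v,'b'))
aa=jaw(s)+np.pi/2
for off in(-.001,0): print(off,((proj(C,pose(CART['sh'],*(s['tool_pos'][:2]+off*np.array([np.cos(aa),np.sin(aa)])),aa,z=s['tool_pos'][2]-.075))-[235,20]+.375)*4).round(0).tolist())
print(place(v,'d'))
```

```text
[ 0.42634991 -0.31164402  0.293469  ] -1.8046258241222124
car [ 0.50136122 -0.33433079 -0.2407758 ] [ 0.02 -0.04  0.02 -0.05  0.1  -0.05]
c [ 0.54378413 -0.37641084  1.32913305] [-0.3  0.1  0.2 -0.3  0.8  0.4 -0.7 -0.2] pred (np.float64(0.5438642501556582), np.float64(-0.3772026075470185), np.float64(1.3300205237904241))
a [ 0.45725701 -0.29125564  1.32043013] [-0.5  0.   0.5  0. ] pred (np.float64(0.4588581987937824), np.float64(-0.2914589708626433), np.float64(1.3300205237904241))
b [ 0.45816234 -0.37586156 -0.25954495] [-0.4 -0.   0.4  0. ] pred (np.float64(0.45848940613253275), np.float64(-0.3768338148857688), np.float64(-0.24077580300447254))
-0.001 [[122.0, 509.0], [147.0, 1115.0], [508.0, 1114.0], [532.0, 508.0]]
0 [[122.0, 502.0], [147.0, 1109.0], [508.0, 1109.0], [532.0, 501.0]]
(np.float64(0.5442330428169079), np.float64(-0.291827763523893), np.float64(-0.24077580300447254))
```

Emit:
play_rows([
  {"slide": [0.98, 0.161, 0], "roll": -0.057, "fingers": -1},
  {"slide": [0.98, 0.161, 0], "roll": 0, "fingers": -1},
  {"slide": [0.98, 0.161, 0], "roll": 0, "fingers": -1},
  {"slide": [0.98, 0.161, 0], "roll": 0, "fingers": -1},
  {"slide": [0, 0, -0.88], "roll": 0, "fingers": -1},
  {"slide": [0, 0, -0.88], "roll": 0, "fingers": -1},
  {"slide": [0, 0, -0.88], "roll": 0, "fingers": -1},
  {"slide": [0, 0, -0.88], "roll": 0, "fingers": -1},
  {"slide": [0, 0, -0.88], "roll": 0, "fingers": -1},
  {"slide": [0, 0, -0.88], "roll": 0, "fingers": -1},
  {"slide": [0, 0, 0], "roll": 0, "fingers": -1},
  {"slide": [0, 0, 0], "roll": 0, "fingers": -1},
  {"slide": [0, 0, 0], "roll": 0, "fingers": -1},
  {"slide": [0, 0, 0], "roll": 0, "fingers": -1},
  {"slide": [0, 0, 0], "roll": 0, "fingers": -1},
])

```text
t: 24.38
tool_pos: [0.5441, -0.2931, 0.1355]
orientation: [-2.093, 0.256, 2.092]
force: [-0.2, 0.5, -0.2]
opening: 0.0079
```

Run:
```python
from h import *
S,ims=shot('scene','s6')
s=robot.read_state();print(s['tool_pos'].round(4),jaw(s),s['opening'],s['t'])
C,im=shot('wrist','w12')
cv2.imwrite('pics/w12z.png',cv2.resize(im[30:215,230:475],None,fx=3,fy=3,interpolation=cv2.INTER_CUBIC))
w=lambda i:i[230:360,320:450]
cv2.imwrite('pics/s6z.png',cv2.resize(w(ims),None,fx=4,fy=4,interpolation=cv2.INTER_CUBIC))
```

```text
[ 0.5439 -0.293   0.1353] -1.813576099370163 0.007462867918809708 24.425
```

View pics/w12z.png

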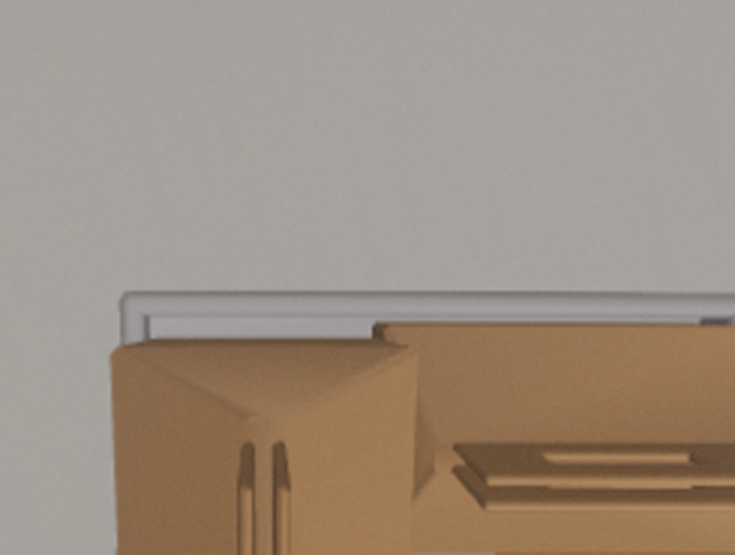

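View pics/s6z.png

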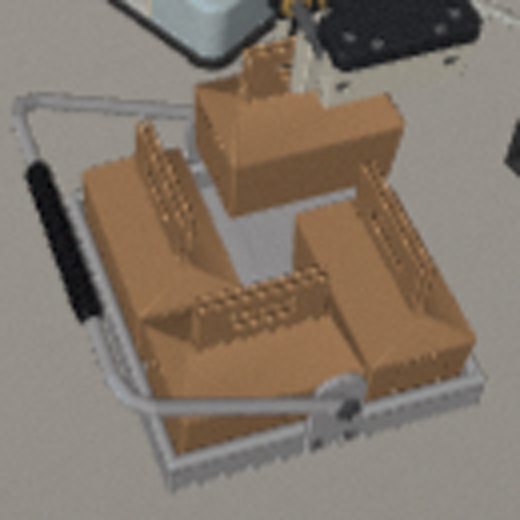

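Run:
```python
from h import *
C=cam('wrist');s=robot.read_state();a=jaw(s)
z=lambda l:np.array(l,float)/3-.333+[230,30]
u=np.array([np.cos(a),np.sin(a)]);w=np.array([-u[1],u[0]]);t=s['tool_pos']
def loc(p,h):
    d=unproj(C,z([p]),h)[0][:2]-t[:2];return round(d@u*1e3,1),round(d@w*1e3,1)
print('rim corner UL',loc((121,293),.028),'rim top edge',loc((600,293),.028))
print('c corner',loc((374,325),.055),'c right top', loc((730,324),.055))
print('held shoulder L/R',loc((113,347),t[2]-.025),loc((414,347),t[2]-.025),t)
print('tab', loc((237,480),t[2]+.029),loc((290,480),t[2]+.029))
```

```text
rim corner UL (np.float64(-38.5), np.float64(56.8)) rim top edge (np.float64(93.8), np.float64(57.0))
c corner (np.float64(28.3), np.float64(50.0)) c right top (np.float64(118.4), np.float64(50.6))
held shoulder L/R (np.float64(-28.7), np.float64(49.8)) (np.float64(30.1), np.float64(49.8)) [ 0.54386581 -0.29294162  0.13518864]
tab (np.float64(-3.2), np.float64(35.8)) (np.float64(4.5), np.float64(35.8))
```

Run:
```python
import cv2
a=cv2.imread('pics/s5.png')[250:360,335:450]
cv2.imwrite('pics/s5y.png',cv2.resize(a,None,fx=6,fy=6,interpolation=cv2.INTER_CUBIC)[:600])
```

```text
(no output)
```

View pics/s5y.png

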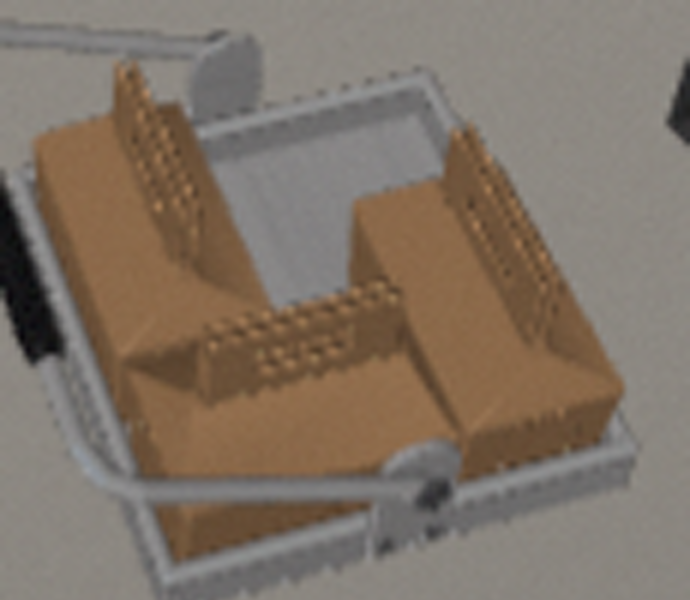

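Run:
```python
from h import *
from scipy.optimize import least_squares
S=cam('scene');z=lambda l:np.array(l,float)/6-.417+[335,250]
h=.088
def fit(P,o,x0,zz=0): 
    r=least_squares(lambda v:(proj(S,pose(P,*v,z=zz))-z(o)).ravel(),x0);return r.x,r.fun.round(1)
v,e=fit([(h,h,.028),(h,-h,.028),(-h,-h,.028)],[(425,68),(633,447),(165,572)],[.5,-.33,-.24]);print(v,e)
def rel(c): 
    d=np.array(c[:2])-v[:2];cs,sn=np.cos(v[2]),np.sin(v[2]);return np.round([1e3*(cs*d[0]+sn*d[1]),1e3*(-sn*d[0]+cs*d[1])],1),c[2]-v[2]
c,e=fit([(.05,.03,.05),(-.05,.03,.05),(-.05,-.03,.05)],[(355,202),(463,437),(622,387)],place(v,'c'),.005);print(rel(c),e)
a,e=fit([(.05,.03,.05),(-.05,-.03,.05)],[(35,143),(268,308)],place(v,'a'),.005);print('a',rel(a),e)
```

```text
[ 0.50358627 -0.33230966 -0.24925716] [ 0.3 -0.5  0.5 -0.4 -0.7  0.6]
(array([ 52.5, -31.8]), np.float64(1.561200290261386)) [-0.7 -0.4  0.1 -0.5  0.6  0.8]
a (array([-52.2,  30.5]), np.float64(1.5739317114802183)) [-1.2 -1.3  1.1  1. ]
```

Emit:
play_rows([
  {"slide": [0.02, 0.07, 0], "roll": 0, "fingers": -1},
  {"slide": [0, 0, -0.4], "roll": 0, "fingers": -1},
  {"slide": [0, 0, -0.4], "roll": 0, "fingers": -1},
  {"slide": [0, 0, -0.3], "roll": 0, "fingers": -1},
  {"slide": [0, 0, -0.2], "roll": 0, "fingers": -1},
  {"slide": [0, 0, -0.2], "roll": 0, "fingers": -1},
  {"slide": [0, 0, 0], "roll": 0, "fingers": -1},
  {"slide": [0, 0, 0], "roll": 0, "fingers": -1},
])

```text
t: 25.48
tool_pos: [0.5446, -0.2909, 0.0903]
orientation: [-2.093, 0.256, 2.092]
force: [-0.1, 0.7, -1.6]
opening: 0.0076
```

Run:
```python
from h import *
s=robot.read_state();print(s['tool_pos'].round(4),jaw(s),s['opening'],s['force'],s['t'])
S,ims=shot('scene','s7');C,im=shot('wrist','w13')
cv2.imwrite('pics/w13z.png',cv2.resize(im[30:215,230:475],None,fx=3,fy=3,interpolation=cv2.INTER_CUBIC))
w=lambda i:i[230:360,320:450]
cv2.imwrite('pics/s7z.png',cv2.resize(w(ims),None,fx=4,fy=4,interpolation=cv2.INTER_CUBIC))
```

```text
[ 0.5446 -0.2909  0.0903] -1.8135804492595429 0.007558984113988593 [-0.11501865  0.66878541 -1.5531043 ] 25.475
```

View pics/w13z.png

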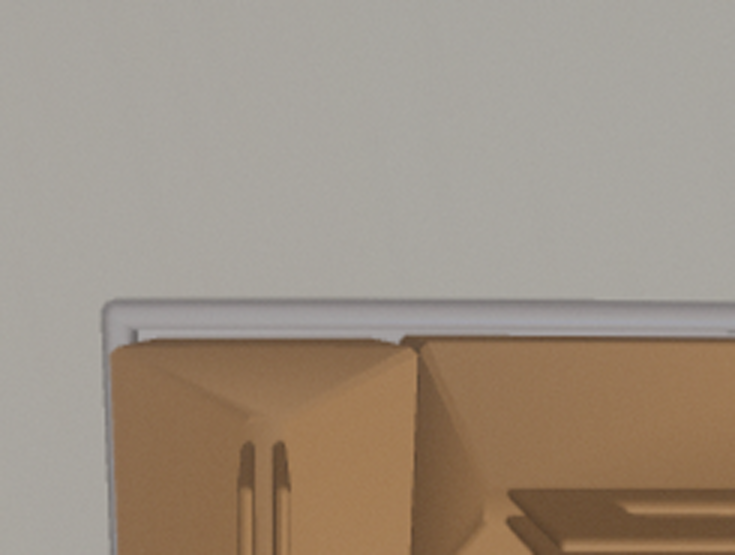

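View pics/s7z.png

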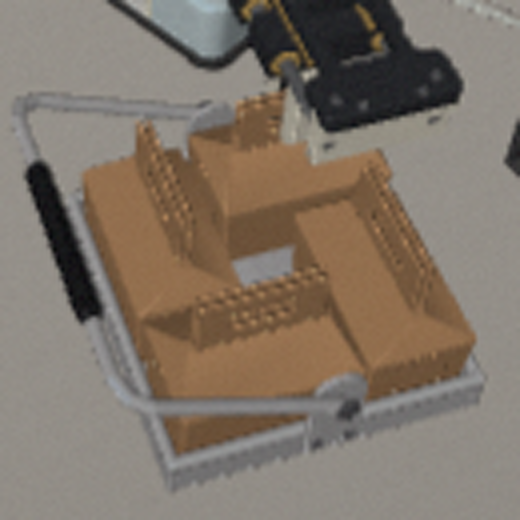

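Emit:
play_rows([
  {"slide": [0.008, 0.033, 0], "roll": 0, "fingers": -1},
  {"slide": [0, 0, -0.15], "roll": 0, "fingers": -1},
  {"slide": [0, 0, -0.15], "roll": 0, "fingers": -1},
  {"slide": [0, 0, 0], "roll": 0, "fingers": -1},
  {"slide": [0, 0, 0], "roll": 0, "fingers": -1},
])

```text
t: 26.2
tool_pos: [0.5445, -0.2898, 0.0808]
orientation: [-2.092, 0.255, 2.093]
force: [0.3, 0.1, -1.2]
opening: 0.0081
```

Run:
```python
from h import *
s=robot.read_state();print(s['tool_pos'].round(4),jaw(s),s['opening'],s['force'],s['t'])
```

```text
[ 0.5445 -0.2898  0.0808] -1.8136013368945612 0.008131428927237144 [ 0.26214202  0.09163722 -1.24858856] 26.2
```

Emit:
play_rows([
  {"slide": [0, 0, 0], "roll": 0, "fingers": -0.4},
  {"slide": [0, 0, 0], "roll": 0, "fingers": -0.4},
  {"slide": [0, 0, 0], "roll": 0, "fingers": -0.4},
  {"slide": [0, 0, 0.6], "roll": 0, "fingers": -0.4},
  {"slide": [0, 0, 1], "roll": 0, "fingers": -0.4},
  {"slide": [0, 0, 1], "roll": 0, "fingers": -0.4},
  {"slide": [0, 0, 1], "roll": 0, "fingers": -0.4},
  {"slide": [0, 0, 1], "roll": 0, "fingers": -0.4},
  {"slide": [-0.472, -0.046, 0], "roll": 1, "fingers": -0.4},
  {"slide": [-0.472, -0.046, 0], "roll": 1, "fingers": -0.3},
  {"slide": [-0.472, -0.046, 0], "roll": 1, "fingers": -0.3},
  {"slide": [-0.472, -0.046, 0], "roll": 1, "fingers": -0.3},
  {"slide": [-0.472, -0.046, 0], "roll": 1, "fingers": -0.3},
  {"slide": [-0.472, -0.046, 0], "roll": 1, "fingers": -0.3},
  {"slide": [-0.472, -0.046, 0], "roll": 1, "fingers": -0.3},
  {"slide": [-0.472, -0.046, 0], "roll": 1, "fingers": -0.3},
  {"slide": [-0.472, -0.046, 0], "roll": 1, "fingers": -0.3},
  {"slide": [-0.472, -0.046, 0], "roll": 1, "fingers": -0.3},
  {"slide": [-0.472, -0.046, 0], "roll": 1, "fingers": -0.3},
  {"slide": [0, 0, 0], "roll": 0.25, "fingers": -0.3},
])

```text
t: 28.7
tool_pos: [0.3887, -0.3054, 0.2204]
orientation: [1.386, 1.082, -1.385]
force: [0.5, 0.3, 0.3]
opening: 0.0323
```

Emit:
play_rows([
  {"slide": [0, 0, 0], "roll": 0, "fingers": -0.3},
  {"slide": [0, 0, 0], "roll": 0, "fingers": -0.3},
  {"slide": [0, 0, 0], "roll": 0, "fingers": -0.3},
  {"slide": [0, 0, 0], "roll": 0, "fingers": -0.3},
])

```text
t: 29.2
tool_pos: [0.389, -0.3049, 0.2188]
orientation: [1.386, 1.085, -1.386]
force: [-0.0, 0.1, -0.2]
opening: 0.0331
```

Run:
```python
from h import *
T,imt=shot('top','t4');S,ims=shot('scene','s8')
s=robot.read_state();print(s['tool_pos'].round(4),jaw(s),s['opening'],s['t'])
C,im=shot('wrist','w14')
v=im.copy();drawcar(v,C,(.5028,-.3338,-.2425),'abcd');cv2.imwrite('pics/w14d.png',v)
w=lambda i:i[230:360,320:450]
a=cv2.resize(w(ims),None,fx=3,fy=3,interpolation=cv2.INTER_CUBIC);b=cv2.resize(imt[175:275,375:475],(390,390),interpolation=cv2.INTER_CUBIC)
cv2.imwrite('pics/s8z.png',np.hstack([a,b]))
```

```text
[ 0.3889 -0.3049  0.2188] -0.24286709022533867 0.032411464942908745 29.3
```

View pics/s8z.png

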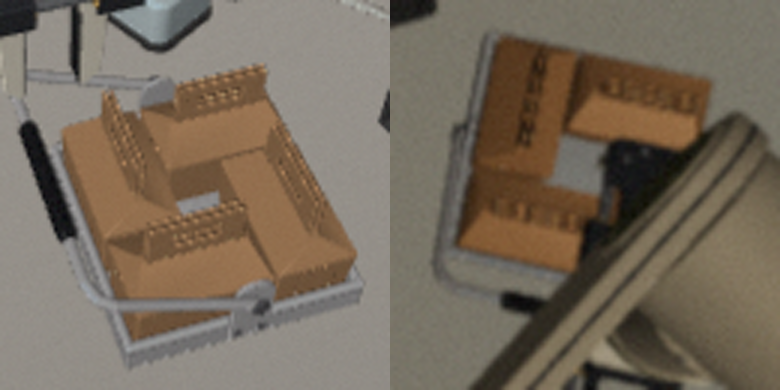

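View pics/w14d.png

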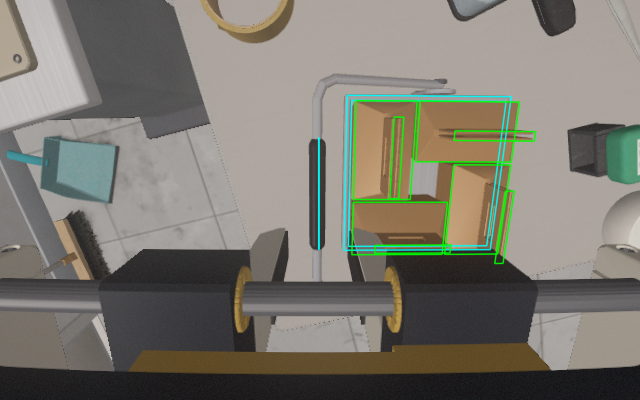

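Emit:
play_rows([
  {"slide": [0, 0, -0.8], "roll": 0, "fingers": -0.3},
  {"slide": [0, 0, -1], "roll": 0, "fingers": -0.3},
  {"slide": [0, 0, -1], "roll": 0, "fingers": -0.3},
  {"slide": [0, 0, -0.8], "roll": 0, "fingers": -0.3},
  {"slide": [0, 0, -0.5], "roll": 0, "fingers": -0.3},
  {"slide": [0, 0, 0], "roll": 0, "fingers": -0.3},
  {"slide": [0, 0, 0], "roll": 0, "fingers": -0.3},
  {"slide": [0, 0, 0], "roll": 0, "fingers": -1},
  {"slide": [0, 0, 0], "roll": 0, "fingers": -1},
  {"slide": [0, 0, 0], "roll": 0, "fingers": -1},
  {"slide": [0, 0, 0], "roll": 0, "fingers": -1},
], squeeze=6)

```text
t: 30.72
tool_pos: [0.3887, -0.3052, 0.0965]
orientation: [1.385, 1.084, -1.386]
force: [-4.2, 0.4, 5.8]
opening: 0.0136
```

Run:
```python
from h import *
s=robot.read_state();print(s['tool_pos'].round(4),jaw(s),s['opening'],s['force'],s['t'])
S,ims=shot('scene','s9');C,im=shot('wrist','w15')
w=lambda i:i[230:360,320:450]
a=cv2.resize(w(ims),None,fx=3,fy=3,interpolation=cv2.INTER_CUBIC);cv2.imwrite('pics/s9z.png',np.hstack([a,cv2.resize(im[:,80:480],(390,390))]))
f=np.deg2rad(np.linspace(25,90,14))
dx=-.13*np.diff(np.cos(f));dz=.13*np.diff(np.sin(f))
for a,b in zip(dx,dz): print(np.round([a*.9707/.03,-a*.2401/.03,b/.03],3).tolist())
```

```text
[ 0.3887 -0.3052  0.0965] -0.24287885926231859 0.013598239149125632 [-4.24848806  0.39170402  5.84764543] 30.725
[0.169, -0.042, 0.335]
[0.197, -0.049, 0.319]
[0.223, -0.055, 0.3]
[0.248, -0.061, 0.279]
[0.271, -0.067, 0.255]
[0.291, -0.072, 0.23]
[0.309, -0.077, 0.203]
[0.325, -0.081, 0.175]
[0.339, -0.084, 0.145]
[0.35, -0.087, 0.114]
[0.358, -0.089, 0.082]
[0.364, -0.09, 0.049]
[0.367, -0.091, 0.016]
```

View pics/s9z.png

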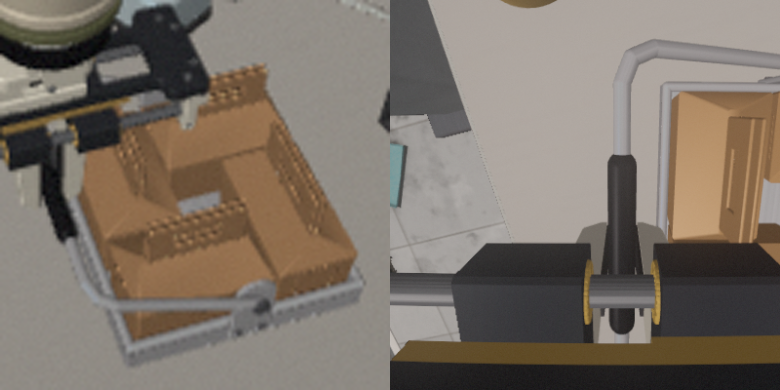

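Emit:
play_rows([
  {"slide": [0.085, -0.021, 0.168], "roll": 0, "fingers": -1},
  {"slide": [0.084, -0.021, 0.167], "roll": 0, "fingers": -1},
  {"slide": [0.197, -0.049, 0.319], "roll": 0, "fingers": -1},
  {"slide": [0.223, -0.055, 0.3], "roll": 0, "fingers": -1},
  {"slide": [0.248, -0.061, 0.279], "roll": 0, "fingers": -1},
  {"slide": [0.271, -0.067, 0.255], "roll": 0, "fingers": -1},
  {"slide": [0.291, -0.072, 0.23], "roll": 0, "fingers": -1},
  {"slide": [0, 0, 0], "roll": 0, "fingers": -1},
  {"slide": [0, 0, 0], "roll": 0, "fingers": -1},
])

```text
t: 31.95
tool_pos: [0.4308, -0.3155, 0.1482]
orientation: [1.385, 1.084, -1.386]
force: [-5.2, 1.8, 6.7]
opening: 0.014
```

Run:
```python
from h import *
s=robot.read_state();print(s['tool_pos'].round(4),jaw(s),s['opening'],s['force'],s['t'])
S,ims=shot('scene','s10');C,im=shot('wrist','w16')
w=lambda i:i[230:360,320:450]
a=cv2.resize(w(ims),None,fx=3,fy=3,interpolation=cv2.INTER_CUBIC);cv2.imwrite('pics/s10z.png',np.hstack([a,cv2.resize(im[:,80:480],(390,390))]))
```

```text
[ 0.4308 -0.3155  0.1482] -0.24259179912784162 0.014048221437790965 [-5.19648171  1.77099001  6.7202587 ] 31.95
```

View pics/s10z.png

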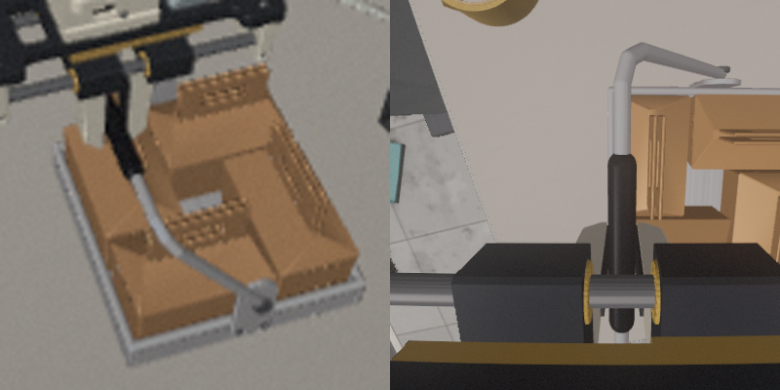

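Emit:
play_rows([
  {"slide": [-0.02, 0.005, 0.04], "roll": 0, "fingers": -1},
  {"slide": [0.309, -0.077, 0.203], "roll": 0, "fingers": -1},
  {"slide": [0.325, -0.081, 0.175], "roll": 0, "fingers": -1},
  {"slide": [0.339, -0.084, 0.145], "roll": 0, "fingers": -1},
  {"slide": [0.35, -0.087, 0.114], "roll": 0, "fingers": -1},
  {"slide": [0.358, -0.089, 0.082], "roll": 0, "fingers": -1},
  {"slide": [0.364, -0.09, 0.049], "roll": 0, "fingers": -1},
  {"slide": [0.367, -0.091, 0.016], "roll": 0, "fingers": -1},
  {"slide": [0, 0, 0], "roll": 0, "fingers": -1},
  {"slide": [0, 0, 0], "roll": 0, "fingers": -1},
  {"slide": [0, 0, 0], "roll": 0, "fingers": -1},
])

```text
t: 33.42
tool_pos: [0.5024, -0.3331, 0.1721]
orientation: [1.386, 1.084, -1.386]
force: [-0.3, -0.7, 0.5]
opening: 0.0135
```

Run:
```python
from h import *
s=robot.read_state();print(s['tool_pos'].round(4),jaw(s),s['opening'],s['force'],s['t'])
S,ims=shot('scene','s11');C,im=shot('wrist','w17')
w=lambda i:i[200:360,310:470]
a=cv2.resize(w(ims),(390,390),interpolation=cv2.INTER_CUBIC);cv2.imwrite('pics/s11z.png',np.hstack([a,cv2.resize(im[:,120:520],(390,390))]))
cv2.imwrite('pics/w17z.png',im)
```

```text
[ 0.5024 -0.3331  0.1721] -0.24287018636662544 0.013468805518041154 [-0.254697   -0.70776609  0.52100572] 33.425
```

View pics/s11z.png

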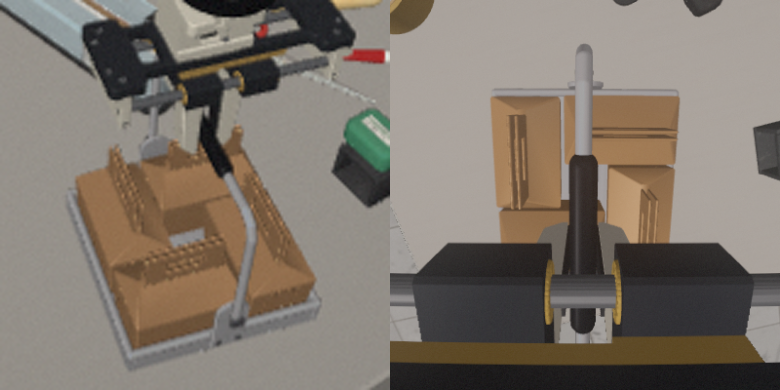

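Emit:
play_rows([
  {"slide": [0, 0, 0], "roll": 0, "fingers": -1},
  {"slide": [0, 0, 0], "roll": 0, "fingers": -1},
  {"slide": [0, 0, 0], "roll": 0, "fingers": -1},
  {"slide": [0, 0, 0.05], "roll": 0, "fingers": -1},
  {"slide": [0, 0, 0.1], "roll": 0, "fingers": -1},
  {"slide": [0, 0, 0.1], "roll": 0, "fingers": -1},
  {"slide": [0, 0, 0.1], "roll": 0, "fingers": -1},
  {"slide": [0, 0, 0.1], "roll": 0, "fingers": -1},
  {"slide": [0, 0, 0.1], "roll": 0, "fingers": -1},
  {"slide": [0, 0, 0.1], "roll": 0, "fingers": -1},
  {"slide": [0, 0, 0], "roll": 0, "fingers": -1},
  {"slide": [0, 0, 0], "roll": 0, "fingers": -1},
  {"slide": [0, 0, 0], "roll": 0, "fingers": -1},
], squeeze=55)

```text
t: 35.15
tool_pos: [0.5025, -0.3331, 0.1915]
orientation: [1.386, 1.085, -1.386]
force: [-0.4, 0.1, -8.0]
opening: 0.0124
```

Run:
```python
from h import *
s=robot.read_state();print(s['tool_pos'].round(4),jaw(s),s['opening'],s['force'],s['wrist_torque'],s['t'])
S,ims=shot('scene','s12')
w=lambda i:i[190:350,310:470]
cv2.imwrite('pics/s12z.png',cv2.resize(w(ims),(600,600),interpolation=cv2.INTER_CUBIC))
```

```text
[ 0.5025 -0.3331  0.1915] -0.2427454507538715 0.012384022329133906 [-0.36305502  0.05518343 -8.01276278] [-0.0998973   0.04949399  0.01657647] 35.15
```

View pics/s12z.png

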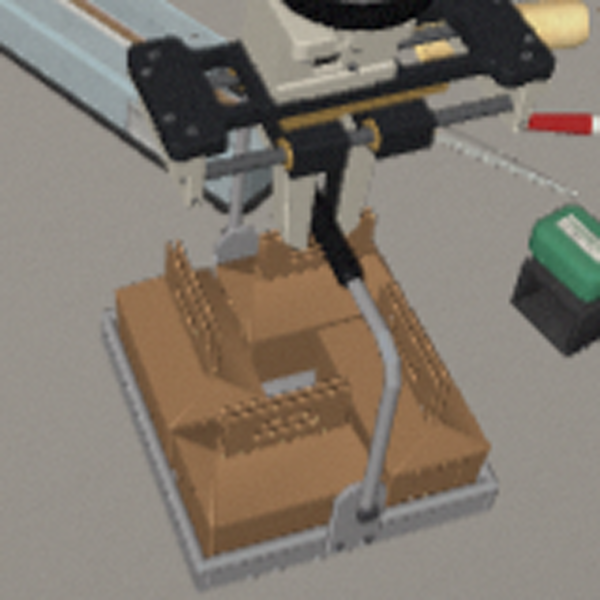

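Emit:
play_rows([
  {"slide": [0, 0, 0.1], "roll": 0, "fingers": -1},
  {"slide": [0, 0, 0.2], "roll": 0, "fingers": -1},
  {"slide": [0, 0, 0.25], "roll": 0, "fingers": -1},
  {"slide": [0, 0, 0.25], "roll": 0, "fingers": -1},
  {"slide": [0, 0, 0.25], "roll": 0, "fingers": -1},
  {"slide": [0, 0, 0.25], "roll": 0, "fingers": -1},
  {"slide": [0, 0, 0.25], "roll": 0, "fingers": -1},
  {"slide": [0, 0, 0.25], "roll": 0, "fingers": -1},
  {"slide": [0, 0, 0.25], "roll": 0, "fingers": -1},
  {"slide": [0, 0, 0.25], "roll": 0, "fingers": -1},
  {"slide": [0, 0, 0.25], "roll": 0, "fingers": -1},
  {"slide": [0, 0, 0.15], "roll": 0, "fingers": -1},
  {"slide": [0, 0, 0.05], "roll": 0, "fingers": -1},
  {"slide": [0, 0, 0], "roll": 0, "fingers": -1},
  {"slide": [0, 0, 0], "roll": 0, "fingers": -1},
  {"slide": [0, 0, 0], "roll": 0, "fingers": -1},
  {"slide": [0, 0, 0], "roll": 0, "fingers": -1},
  {"slide": [0, 0, 0], "roll": 0, "fingers": -1},
  {"slide": [0, 0, 0], "roll": 0, "fingers": -1},
  {"slide": [0, 0, 0], "roll": 0, "fingers": -1},
])

```text
t: 37.7
tool_pos: [0.5026, -0.3332, 0.2742]
orientation: [1.386, 1.084, -1.386]
force: [-0.1, 0.4, -8.9]
opening: 0.0127
```

Run:
```python
from h import *
s=robot.read_state();print(s['tool_pos'].round(4),jaw(s),s['opening'],s['force'],s['wrist_torque'],np.abs(s['dq']).max(),s['t'])
S,ims=shot('scene','s13');C,im=shot('wrist','w18');T,imt=shot('top','t5')
for i in range(4): robot.read_camera('top')
S,ims2=shot('scene','s14');print(np.abs(ims2[150:350,300:480].astype(int)-ims[150:350,300:480]).mean(), robot.read_state()['force'])
w=lambda i:i[160:340,300:480]
cv2.imwrite('pics/s13z.png',np.hstack([cv2.resize(w(ims),(400,400),interpolation=cv2.INTER_CUBIC),cv2.resize(im[:,120:520],(400,400))]))
```

```text
[ 0.5026 -0.3332  0.2742] -0.24277784765604415 0.012734493620985183 [-0.14799789  0.35930032 -8.89437061] [-0.05152665  0.03797309 -0.03183368] 0.0011109780434496105 37.7
1.5635555555555556 [ 0.33100225 -0.46734795 -8.43032921]
```

View pics/s13z.png

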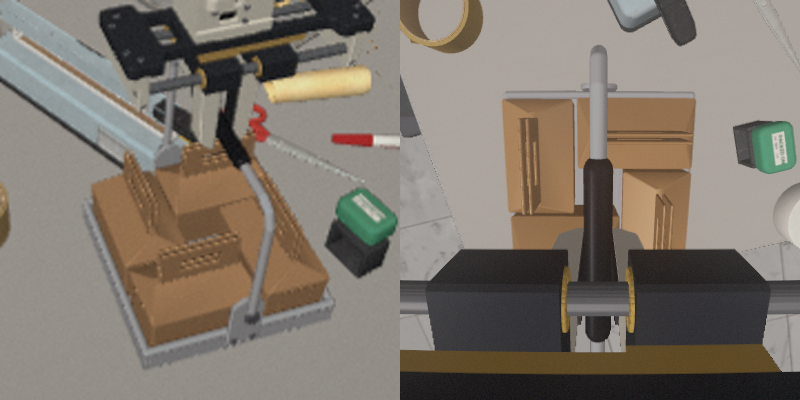

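Run:
```python
from h import *
S=cam('scene');im=cv2.imread('pics/s14.png');d=im.copy()
v=(.5032,-.3334,-.2428)
draw(d,S,pose(CAR['rim'],*v,z=.100),(255,255,0))
for p in 'abcd':
    for k in('sh','tab'): draw(d,S,pose(CART[k],*place(v,p),z=.105))
w=lambda i:cv2.resize(i[190:340,320:470],(400,400),interpolation=cv2.INTER_CUBIC)
cv2.imwrite('pics/fin.png',np.hstack([w(im),w(d)]))
```

```text
(no output)
```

View pics/fin.png

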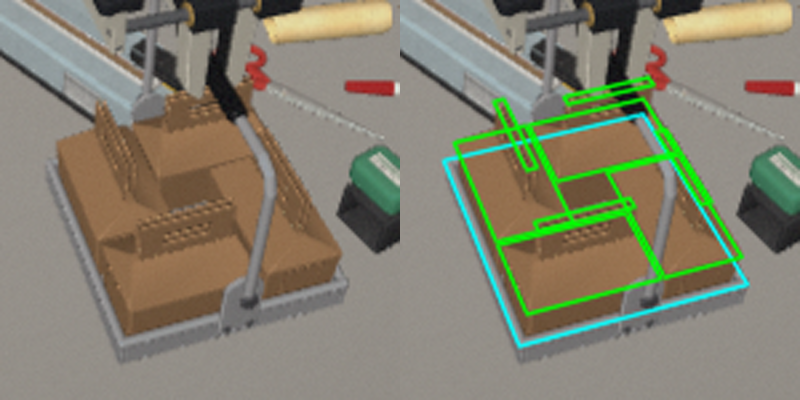

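The level model at 100 mm height agrees with the picture: rim corners at (120,347) and (348,283) match the overlay to 1–2 px. It is level and still, so I am handing in.

Run:
```python
from plant import robot
print(robot.close_job(), robot.read_state()['t'])
```

```text
the job is handed in; nothing more can be done
the job is handed in; nothing more can be done
```

Both table cartons now stand in the two empty places, so the four form the pinwheel. I swung the bail straight up and lifted the carrier by its grip, and handed the job in at about 38 s while still holding it.

**Last checks:**
- **Lift:** the tool rose 102 mm, with about 8.4–8.9 N on the wrist, close to the full 0.85 kg load.
- **Grip:** the fingers were set to 55 N, with a 12.7 mm opening on the 14 mm sleeve.
- **Level and still:** the joints were still, and two scene pictures taken about a third of a second apart hardly differed. A level model drawn 100 mm up matched the carrier to 1–2 px. I checked the tilt only against that overlay and did not measure it as an angle.
- **Cartons:** all four appeared upright in the pinwheel in the last scene and wrist pictures. The carton at place_c measured about 1 mm from its place after I put it down.

**What disagreed:** just before I set the second carton at place_d, the close wrist view put it 2–3 mm off from what the other views gave. I moved it about 3 mm toward the carrier's +y wall, and it seated without noticeable force. After that I checked its position only in pictures.

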